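Change over the bottles at the honey gate

TASK

The tall bottle that stands open in front of the honey pail has just been filled: slide it, standing, across the bench until it rests against the front of the low back shelf. Then slide the empty tall bottle, standing, in under the pail's honey gate so that its open mouth is centred beneath the spout. Push both bottles low down with the fingers so that they neither tip nor leave the bench (no gripping or lifting: the full one would spill), leave everything else where it is, and end clear of everything.

Things in the scene. Friction and masses are not known exactly. Their poses are not given: they have to be found in the camera images.
- full_bottle: Tall slim round glass bottle full of amber honey, open (no lid), standing on the bench between the empty bottle and the pail. 220 mm high; straight body 64 mm in diameter up to 140 mm, then a shoulder and a neck 44 mm in diameter. 0.6 to 1 kg. Origin at the centre of its underside, z up. Pushed higher than about 35 mm above the bench it may tip instead of sliding; friction varies.
- empty_bottle: The same bottle, empty clear glass, open, standing upright on the bench farther to the left of the robot (+y). 220 mm high, body 64 mm in diameter up to 140 mm, mouth 44 mm outside and 38 mm inside. About 0.25 to 0.4 kg. Origin at the centre of its underside, z up. Pushed higher than about 35 mm it may tip.
- spout (a point): The spout of the yellow honey gate: centre of the drip lip on the gate's underside, 243 mm above the bench, so a standing bottle passes 23 mm beneath it. The gate is 62 mm wide and sticks out at the front of the white honey pail. Fixed.
- pail_stand: Fixed square wooden hive box carrying the white honey pail (300 mm in diameter, lid 600 mm above the bench). Box 340 mm square, top 235 mm above the bench, bottom board 10 mm wider all round. Origin on the bench plumb under the spout; +x points into the box, -x straight out of its front; the box's front face is 60 mm behind the origin.
- back_shelf: Fixed low wooden shelf along the back of the bench, 660 mm long, 200 mm deep, 90 mm high, with cases of jars on it up to 190 mm. Origin on the bench at the foot of its upright front board, at mid-length; +x points into the shelf, away from the robot, y along it; its front board faces -x. A bottle that stands against it has its centre 32 mm in front of the front board.
- capped_bottle_a: Filled tall bottle with a lid and a paper label, 222 mm high, 64 mm in diameter, standing against the back shelf; leave it alone. Origin at the centre of its underside.
- capped_bottle_b: Another such filled and capped bottle against the back shelf; leave it alone. Origin at the centre of its underside.
- jar_a: Squat filled honey jar with a lid, 73 mm in diameter, 95 mm high, on the bench near the robot, to its left; leave it alone. Origin at the centre of its underside.
- jar_b: Another squat filled jar, 73 mm in diameter, 95 mm high, on the bench near the robot, to its right; leave it alone. Origin at the centre of its underside.
- tape_roll: Roll of paper tape lying flat, 96 mm in diameter, 48 mm high, at the left; leave it alone. Origin at the centre of its underside.
- lid: Loose twist-off lid lying flat, 47 mm in diameter, 12 mm high; leave it alone. Origin at the centre of its underside.
- hive_tool: Flat steel hive tool, about 270 mm long, 28 to 42 mm wide, one end turned up, lying on the bench at the left; leave it alone. Origin at the middle of its underside, x along it.

How it is judged:
By the outcome, as a careful person would: the job done as asked, in the order asked, and still so for the second after the job is handed in, with the robot touching nothing.
It also fails if it takes over 72 s, if anything falls off the work surface, if the arm or the gripper's body presses on something with over 40 N, if the wrist force passes 120 N, or if a joint passes its speed limit or range.

ROBOT

A 7-joint arm with a two-finger parallel gripper is mounted at the origin on the work surface. World frame = base frame: x ahead of the robot, y to its left, z up, the work surface at z = 0. Lengths are in m, angles in rad, forces in N, time in s.
With the tool pointing down it reaches from about 0.425 to 0.925 m from the base axis. Payload 6.8 kg.
Tool frame: the origin (TCP) lies on the front face of the gripper's body, between the roots of the fingers; the fingertips stand 73 mm ahead of it and the grasp point (between the pads) lies 54 mm ahead of it (env.nose_length is the distance from the TCP to the fingertips, in m); z points along the fingers, y is the direction in which the jaws open and shut (so a half turn about z gives the same grasp; the last joint's range is limited). The gripper opens to 85 mm and grips with 20 to 120 N. Pads are 22 mm wide; open, the fingers measure 114 mm over their backs; the gripper's body (76 mm by 85 mm) begins 54 mm behind the grasp point. The pads swing forward as they close: fully open they stand 13 mm farther back than shut.
Start: joints at [1.144, 0.477, 0.022, 1.555, -0.011, 1.109, -0.083], TCP at [0.212, -0.641, 0.304] pointing down, gripper open.
Joint ranges: [-2.96, 2.96], [-0.34, 2.1], [-1.41, 1.46], [0.24, 2.44], [-1.37, 4.51], [0.17, 1.92], [-2.96, 2.96]. Speed limits (rad/s): [2.39, 2.39, 3.14, 3.14, 3.14, 3.14, 3.14].

INTERFACE

Orientations are given as a unit quaternion [w, x, y, z].
In Python, from cell import env, kin, camera, calibration, job gives the robot as it stands. The module is installed in compiled form; this text tells all that it offers. Calls block until the motion is done:
- env.reach(position, orientation): joint-space move of the TCP to a pose.
- env.movel(position, velocity=0.15, rot=None, stop_force=None): straight line of the TCP; rot=None keeps the orientation; velocity is the mean speed in m/s. With stop_force (N) it stops when the force on the tool has changed by that much, and returns True; else False.
- env.goto_joints(angles): joint-space move.
- env.grip(opening, f_grip=None): finger opening in m; f_grip is the grip in N (None keeps the last); returns when the fingers have stopped.
- env.dwell(seconds).
- kin.inverse_kinematics(position, orientation): joint angles nearest the present ones, or None.
- env.get_state(): the state.
- camera(name): name is "scene" or "top" or "wrist"; returns (picture, depth): 480x640x3 uint8, blue, green, red; 480x640 float32, m along the optical axis (not along the pixel's ray), 0 where there is no reading.
- calibration(name): a dict with "fx", "fy", "cx", "cy" (pixels), "k1" (the pictures are not rectified: a ray, as slopes to the right and down, at radius r is drawn at 1 + k1 r^2 times it, then the intrinsics apply), "rvec" (rotation vector, rad) and "tvec" (3), from world to camera coordinates, as OpenCV has them. Camera axes: x right, y down, z forward; pixel columns grow to the right and rows downward; lengths in m; the calibration is good to about 2 mm. A picture is of the moment at which its call begins: read the wrist's pose just before it. calibration takes no time and is no camera call; for the wrist camera it gives the pose at the moment of the call.
A pose or a line that the arm cannot do raises env.PlanningError and nothing moves.
- job.job_done(): hands the job in, once; it reports no verdict.
The state is a dict: "time": time; "qpos": joint angles; "joint_velocities": joint speeds; "joint_torque": joint torques, N m; "tcp_pos": TCP position; "orientation": TCP orientation; "force": force on the tool from outside, world axes, zero at the start; "torque": the same for the moment, N m; "opening": finger opening in m.
Only numpy, scipy, OpenCV 4.12 (cv2) and the standard library are available. Lean on these libraries where they do the work, as an engineer would, in place of code of your own. Each camera call takes 0.05 s, during which the arm holds its last target.

## Working session

There is one attempt and no reset: what is moved stays moved. The work goes in short steps, each a Python script; the robot and the scene stay as the last script left them, time stands still between calls to the robot, and variables do not carry over. Pictures are saved under pics/ and viewed, and the job is handed in when it is done.

```bash
mkdir -p pics; python3 - <<'E'
from cell import env,kin,camera,calibration,job
import cv2,numpy as np
s=env.get_state();print(s['time'],s['tcp_pos'],s['orientation'],s['opening'],env.nose_length)
for n in ("scene","top"):
    p,d=camera(n);cv2.imwrite(f'pics/{n}0.png',p);np.save(f'{n}0.npy',d)
    c=calibration(n);print(n,{k:np.round(v,4).tolist() for k,v in c.items()})
    print(d.min(),d.max())
E
```

```text
0.0 [ 0.21139737 -0.64055331  0.30294109] [-8.81584918e-04  9.87322550e-01  1.58724159e-01 -2.17028168e-04] 0.08558732314335878 0.0726
scene {'fx': 531.7481, 'fy': 531.7481, 'cx': 320.5383, 'cy': 238.4992, 'k1': -0.0536, 'rvec': [0.643, 2.7539, -0.998], 'tvec': [0.4028, -0.1864, 1.5381]}
0.0 3.7460964
top {'fx': 528.5246, 'fy': 528.5246, 'cx': 301.9757, 'cy': 242.9973, 'k1': -0.1007, 'rvec': [2.1326, -2.0576, 0.2426], 'tvec': [0.1646, 0.5764, 1.371]}
0.0 2.531377
```

```bash
ls . pics
```

```text
.:
pics
scene0.npy
top0.npy

pics:
scene0.png
top0.png
```

View pics/scene0.png

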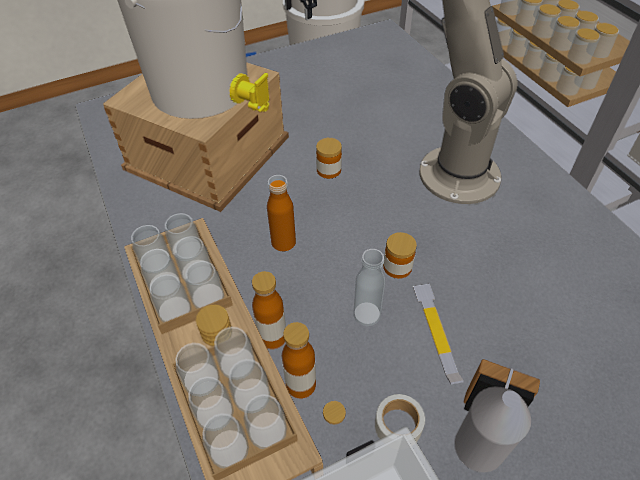

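View pics/top0.png

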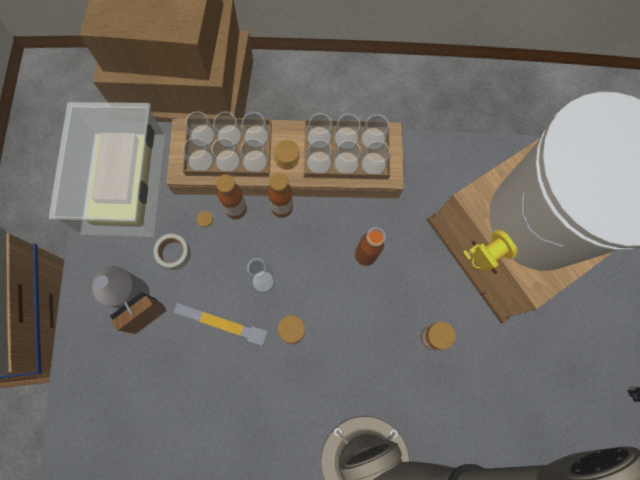

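The scene view shows the full bottle at (282,215), the empty one at (368,290), capped bottles at (267,310) and (298,360), and the gate at (252,92). The top view (up = +x, left = +y) shows the full mouth at (376,237), the empty mouth at (257,267), the gate at (490,250) and the shelf front edge along row ~190.

```bash
cat > h.py <<'E'
import cv2,numpy as np
from scipy.optimize import least_squares
from cell import env,kin,camera,calibration,job
def und(c,uv):
    K=np.array([[c['fx'],0,c['cx']],[0,c['fy'],c['cy']],[0,0,1.]])
    return cv2.undistortPoints(np.asarray(uv,float).reshape(-1,1,2),K,np.array([c['k1'],0,0,0,0.])).reshape(-1,2)
def RT(c): return cv2.Rodrigues(np.array(c['rvec'],float))[0],np.array(c['tvec'],float).ravel()
def plane(c,uv,z):
    R,t=RT(c);n=und(c,uv);d=np.c_[n,np.ones(len(n))]@R;o=-R.T@t
    return o+d*((z-o[2])/d[:,2])[:,None]
def cloud(c,dep):
    v,u=np.mgrid[0:480,0:640];n=und(c,np.c_[u.ravel(),v.ravel()]);R,t=RT(c)
    P=(np.c_[n,np.ones(len(n))]*dep.reshape(-1,1)-t)@R
    P[dep.ravel()<=0]=np.nan
    return P.reshape(480,640,3)
def circ(P,r):  # fit circle of known radius to xy
    f=lambda q:np.hypot(P[:,0]-q[0],P[:,1]-q[1])-r
    s=least_squares(f,P[:,:2].mean(0),loss='soft_l1',f_scale=.002);return s.x,np.sqrt(np.mean(s.fun**2))
E
python3 - <<'E'
from h import *
for n in ("scene","top"):
    c=calibration(n);P=cloud(c,np.load(n+'0.npy'));im=cv2.imread(f'pics/{n}0.png')
    print(n,'bench z', np.nanmedian(P[250:300,480:500,2]) if n=='scene' else np.nanmedian(P[380:400,200:280,2]))
    pts={'scene':[('full',278,215),('capA',267,310),('capB',298,365),('empty',368,290),('jar',400,260),('jarb',329,165),('lid',334,412),('gate',258,92),('gate2',262,105),('boxfl',220,195),('boxfr',285,130),('shelf',320,462)],
      'top':[('full',370,245),('capA',232,205),('capB',280,205),('empty',262,280),('gate',478,260),('shelfL',172,191),('shelfR',400,193),('box1',432,219),('box2',508,318),('lid',205,218),('tape',171,240),('jar',291,329),('jarb',441,336)]}[n]
    for a,u,v in pts: print(a,np.round(P[v,u],3))
    R,t=RT(c);print('campos',-R.T@t)
# mouths
c=calibration('top')
print(plane(c,[(376,237),(257,267)],.22), plane(c,[(226,183),(278,182)],.222))
# heights map over XY from both
E
python3 - <<'E'
import cv2
im=cv2.imread('pics/top0.png')
cv2.imwrite('pics/t1.png',cv2.resize(im[200:330,420:560],None,fx=5,fy=4.5,interpolation=cv2.INTER_CUBIC))
cv2.imwrite('pics/t2.png',cv2.resize(im[215:310,235:395],None,fx=5,fy=5,interpolation=cv2.INTER_CUBIC))
E
```

```text
scene bench z -0.00030995069818354383
full [0.575 0.033 0.14 ]
capA [0.7   0.273 0.154]
capB [0.694 0.411 0.154]
empty [0.491 0.316 0.145]
jar [0.353 0.234 0.071]
jarb [ 0.349 -0.148  0.058]
lid [0.648 0.471 0.01 ]
gate [ 0.507 -0.22   0.304]
gate2 [ 0.499 -0.224  0.261]
boxfl [ 0.658 -0.192  0.041]
boxfr [ 0.373 -0.41   0.003]
shelf [0.727 0.57  0.087]
campos [0.84538152 0.83984492 1.06905632]
top bench z -0.0017716657999506237
full [0.543 0.014 0.186]
capA [0.65  0.373 0.137]
capB [0.657 0.247 0.128]
empty [0.449 0.281 0.165]
gate [ 0.495 -0.228  0.274]
shelfL [0.721 0.567 0.025]
shelfR [ 0.731 -0.088  0.046]
box1 [ 0.667 -0.185  0.015]
box2 [ 0.389 -0.394  0.016]
lid [0.649 0.468 0.007]
tape [0.576 0.556 0.024]
jar [0.335 0.205 0.091]
jarb [ 0.33  -0.185  0.088]
campos [0.23621659 0.17368789 1.46729648]
[[0.55535144 0.00412793 0.22      ]
 [0.47073682 0.28979742 0.22      ]] [[0.68059444 0.37913802 0.222     ]
 [0.68760303 0.24929915 0.222     ]]
```

View pics/t1.png

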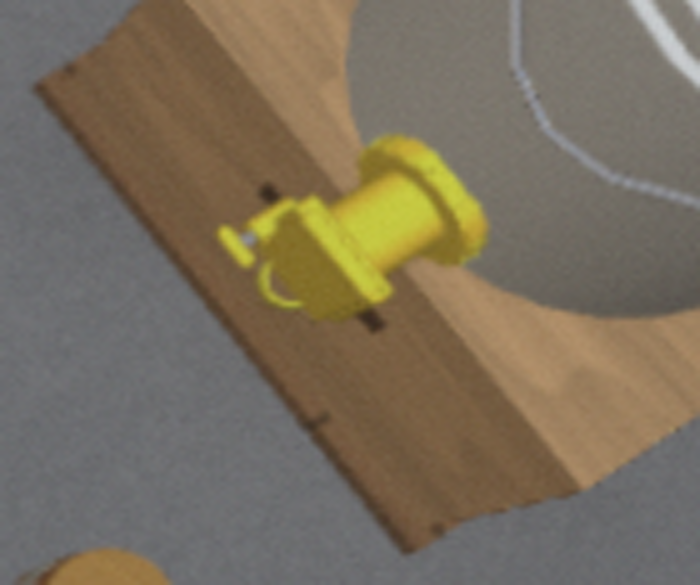

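View pics/t2.png

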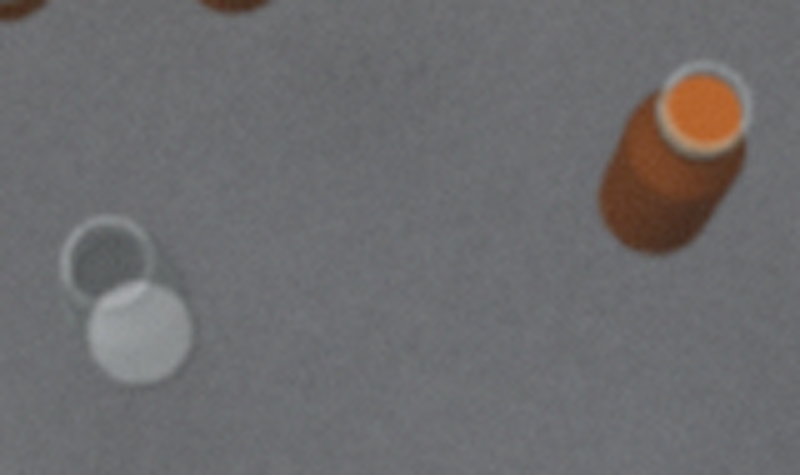

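Crops: the full mouth centre is at (375.8,236.8). The empty mouth is at (256.4,267.2), with its base at (263,281.6). The bottom-board front corners are at (427.6,219.3) and (501.6,322.2). Next I'll fit the shelf and box faces.

```bash
python3 - <<'E'
from h import *
C={n:(calibration(n),cloud(calibration(n),np.load(n+'0.npy')),cv2.imread(f'pics/{n}0.png')) for n in('scene','top')}
c,P,im=C['top']
print('mouths',plane(c,[(375.8,236.8),(256.4,267.2)],.22)[:,:2].round(4),'empty base',plane(c,[(263,281.6)],.004)[0,:2].round(4))
for n in C:
    c,P,im=C[n]
    # full body
    hsv=cv2.cvtColor(im,cv2.COLOR_BGR2HSV)
    X=P.reshape(-1,3);ok=np.isfinite(X[:,0])
    m=ok&(np.abs(X[:,0]-.555)<.07)&(np.abs(X[:,1]-.005)<.07)&(X[:,2]>.03)&(X[:,2]<.13)
    print(n,'full body',m.sum(),circ(X[m],.032) if m.sum()>30 else '')
    # shelf front
    m=ok&(X[:,0]>.69)&(X[:,0]<.76)&(X[:,1]>-.08)&(X[:,1]<.2)&(X[:,2]>.02)&(X[:,2]<.075)
    if m.sum()>30:
        q=np.polyfit(X[m,1],X[m,0],1);r=X[m,0]-np.polyval(q,X[m,1]);k=np.abs(r)<.006;q=np.polyfit(X[m][k,1],X[m][k,0],1);print(n,'shelf x=a*y+b',m.sum(),q,r.std())
    # box front
    d=np.array([-.6,.8]);s=(X[:,:2]-[.528,-.29])@d
    t=(X[:,:2]-[.528,-.29])@[.8,.6]
    m=ok&(np.abs(s)<.04)&(np.abs(t)<.15)&(X[:,2]>.05)&(X[:,2]<.21)
    if m.sum()>50:
        A=X[m,:2];
        for _ in range(3):
            mu=A.mean(0);u,S,V=np.linalg.svd(A-mu,full_matrices=False);r=(A-mu)@V[1];A=A[np.abs(r)<2*r.std()+.0005]
        nrm=V[1]*np.sign(V[1]@d);print(n,'box face',len(A),mu,nrm,S[1]/np.sqrt(len(A)))
    # yellow gate
    y=cv2.inRange(hsv,(22,150,80),(35,255,255)).reshape(-1)>0
    m=ok&y&(np.hypot(X[:,0]-.52,X[:,1]+.25)<.12)
    G=X[m];print(n,'gate',m.sum(),G.min(0),G.max(0),'t range', np.percentile((G[:,:2]-[.528,-.29])@[.8,.6],[1,50,99]))
c=C['top'][0]
for z in(0,.012):print('board corners',plane(c,[(427.6,219.3),(501.6,322.2)],z)[:,:2])
E
```

```text
mouths [[0.5558 0.0046]
 [0.4702 0.2912]] empty base [0.4704 0.2908]
scene full body 676 (array([0.55864509, 0.00456294]), np.float64(0.0013440147567216104))
scene box face 2882 [ 0.53714474 -0.27727927] [-0.57256196  0.81986145] 0.0014718711933052566
scene gate 1068 [ 0.44366069 -0.33932449  0.15526025] [ 0.56586687 -0.19519844  0.3401502 ] t range [-0.02258422  0.02241001  0.0460365 ]
top full body 195 (array([0.5601552 , 0.00542561]), np.float64(0.000582952232836965))
top shelf x=a*y+b 630 [-0.01673437  0.72903287] 0.0010767716205460308
top box face 2121 [ 0.52096647 -0.28805818] [-0.57662265  0.8170106 ] 0.0012414870921408328
top gate 1125 [ 0.47014145 -0.31266671  0.05461496] [ 0.57002407 -0.1956139   0.33971098] t range [-0.02707799  0.00855867  0.04351848]
board corners [[ 0.67011119 -0.17616125]
 [ 0.3783526  -0.38151992]]
board corners [[ 0.66656266 -0.17330008]
 [ 0.37719017 -0.37697926]]
```

```bash
python3 - <<'E'
import cv2
im=cv2.imread('pics/scene0.png')
cv2.imwrite('pics/s1.png',cv2.resize(im[60:210,100:300],None,fx=4,fy=4,interpolation=cv2.INTER_CUBIC))
E
```

```text
(no output)
```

View pics/s1.png

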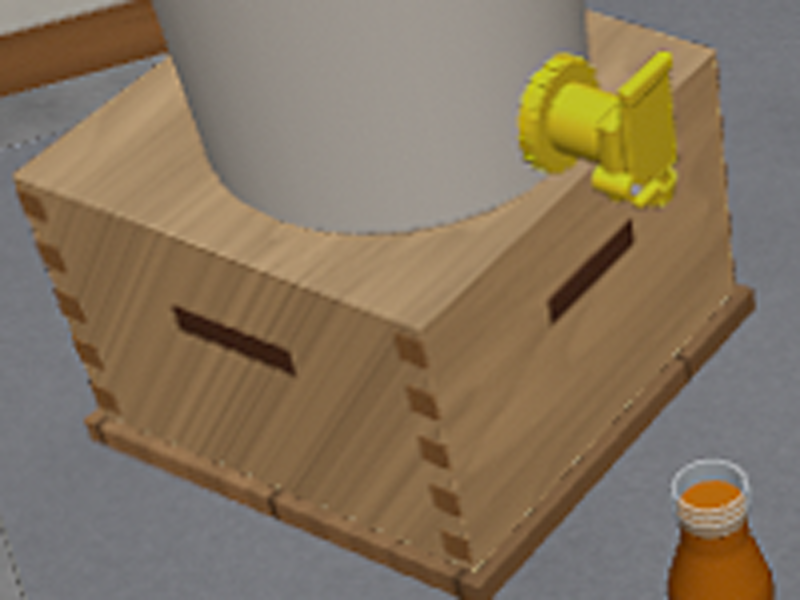

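```bash
python3 - <<'E'
from h import *
n2=np.array([-.5757,.8178]);t2=np.array([.8178,.5757]);mid=np.array([.5242,-.2788])
for n in('scene','top'):
    c=calibration(n);P=cloud(c,np.load(n+'0.npy'));im=cv2.imread(f'pics/{n}0.png')
    hsv=cv2.cvtColor(im,cv2.COLOR_BGR2HSV);y=cv2.inRange(hsv,(22,150,80),(35,255,255));y=cv2.erode(y,np.ones((2,2)))
    G=P[y>0];G=G[np.isfinite(G[:,0])];s=(G[:,:2]-mid)@n2;t=(G[:,:2]-mid)@t2
    k=(G[:,2]>.235)&(G[:,2]<.36)&(s>-.05)&(s<.15)
    print(n,k.sum())
    for a in np.arange(-.02,.13,.01):
        b=k&(s>=a)&(s<a+.01)
        if b.sum()>5: print(' s %.3f n%d t %s z %s'%(a,b.sum(),np.percentile(t[b],[3,50,97]).round(3),np.percentile(G[b,2],[3,50,97]).round(3)))
    for a in np.arange(.23,.36,.01):
        b=k&(G[:,2]>=a)&(G[:,2]<a+.01)
        if b.sum()>5: print(' z %.3f n%d t %s s %s'%(a,b.sum(),np.percentile(t[b],[3,50,97]).round(3),np.percentile(s[b],[3,50,97]).round(3)))
# box top corners on top view & scene, and box corner edges via top plane z=.235
c=calibration('scene')
print('scene box top corners',plane(c,[(100+415/4,60+330/4),(100+716/4,60+50/4),(100+15/4,60+182/4)],.235)[:,:2])
print('scene board corners z0',plane(c,[(100+470/4,60+598/4),(100+735/4,60+310/4)],0)[:,:2])
E
```

```text
scene 965
 s -0.020 n40 t [-0.001  0.031  0.038] z [0.272 0.301 0.317]
 s -0.010 n217 t [-0.026  0.017  0.038] z [0.252 0.298 0.318]
 s 0.000 n60 t [-0.004  0.02   0.027] z [0.274 0.297 0.305]
 s 0.010 n59 t [-0.004  0.019  0.027] z [0.275 0.297 0.306]
 s 0.020 n54 t [-0.002  0.018  0.027] z [0.278 0.297 0.306]
 s 0.030 n16 t [0.005 0.026 0.034] z [0.269 0.295 0.309]
 s 0.040 n76 t [0.02  0.033 0.04 ] z [0.272 0.297 0.312]
 s 0.050 n326 t [-0.019  0.01   0.037] z [0.257 0.291 0.329]
 s 0.060 n102 t [-0.016  0.004  0.037] z [0.247 0.315 0.337]
 s 0.070 n15 t [0.011 0.029 0.042] z [0.262 0.27  0.272]
 z 0.240 n16 t [-0.008  0.001  0.013] s [-0.008  0.058  0.067]
 z 0.250 n40 t [-0.01   0.008  0.024] s [-0.009  0.058  0.069]
 z 0.260 n70 t [-0.018  0.017  0.04 ] s [-0.008  0.058  0.074]
 z 0.270 n133 t [-0.019  0.026  0.041] s [-0.01   0.053  0.074]
 z 0.280 n133 t [-0.015  0.025  0.038] s [-0.01  0.03  0.06]
 z 0.290 n168 t [-0.023  0.021  0.037] s [-0.012  0.018  0.06 ]
 z 0.300 n216 t [-0.018  0.011  0.033] s [-0.011  0.018  0.059]
 z 0.310 n112 t [-0.017  0.014  0.032] s [-0.013  0.
[... 787 characters left out ...]
011 0.058 0.068]
 z 0.260 n43 t [-0.027  0.007  0.037] s [-0.008  0.057  0.072]
 z 0.270 n87 t [-0.032  0.02   0.036] s [-0.009  0.057  0.073]
 z 0.280 n81 t [-0.029 -0.     0.033] s [-0.009  0.053  0.06 ]
 z 0.290 n204 t [-0.03  -0.006  0.031] s [-0.011  0.014  0.059]
 z 0.300 n301 t [-0.027  0.002  0.028] s [-0.015  0.014  0.059]
 z 0.310 n139 t [-0.024  0.002  0.028] s [-0.016 -0.007  0.059]
 z 0.320 n16 t [-0.019  0.001  0.022] s [0.056 0.061 0.063]
 z 0.330 n111 t [-0.021  0.003  0.027] s [0.052 0.059 0.063]
scene box top corners [[ 0.67005109 -0.18392133]
 [ 0.39000573 -0.37603658]
 [ 0.86069163 -0.45095992]]
scene board corners z0 [[ 0.67463965 -0.18272133]
 [ 0.38961736 -0.3811152 ]]
```

```bash
cat >> h.py <<'E'
from scipy.spatial.transform import Rotation as Rn
def tool(push,a,flip=1):
    p=np.array([push[0],push[1],0.]);p/=np.linalg.norm(p)
    z=np.sin(a)*p+np.array([0,0,-np.cos(a)]);y=flip*np.cross([0,0,1.],p);x=np.cross(y,z)
    q=Rn.from_matrix(np.c_[x,y,z]).as_quat();return np.array([q[3],*q[:3]])
def q2R(q): return Rn.from_quat([q[1],q[2],q[3],q[0]]).as_matrix()
E
python3 - <<'E'
from h import *
s=env.get_state();R,t=RT(calibration('wrist'));cp=-R.T@t
T=q2R(s['orientation']);print('cam in tool',T.T@(cp-s['tcp_pos']),'axis',T.T@R[2]);print(T.round(2))
for a in (30,40,45,50):
  for f in(1,-1):
    r=[]
    for b,p in (((.558,.005),(1,0)),((.697,.005),(1,0)),((.47,.30),(.05,-1)),((.495,-.235),(.05,-1)),((.495,-.235),(.5,-.8))):
        p=np.array(p)/np.linalg.norm(p)
        for back in (.084,.14):
            tp=np.r_[np.array(b)-back*p,.07]
            j=kin.inverse_kinematics(tp,tool(p,np.radians(a),f));r.append(None if j is None else np.round(j,2).tolist())
    print(a,f,*r,sep='\n  ')
E
```

```text
cam in tool [ 0.08348823 -0.00086884 -0.0704726 ] axis [-3.26550482e-01 -8.37894172e-04  9.45179391e-01]
[[ 0.95  0.31 -0.  ]
 [ 0.31 -0.95  0.  ]
 [-0.   -0.   -1.  ]]
30
  1
  None
  None
  [0.03, 0.62, -0.2, 2.15, 2.26, 0.22, -0.76]
  [0.78, 0.97, -1.19, 2.23, 1.91, 0.87, -0.08]
  [-0.31, 1.06, -0.99, 1.62, 1.01, 1.57, -1.57]
  [-0.4, 1.1, -0.99, 1.5, 1.0, 1.62, -1.57]
  [0.0, 0.61, -0.1, 2.16, 1.04, 0.69, -0.96]
  [-0.07, 0.61, -0.16, 2.16, 1.0, 0.75, -1.03]
  [-0.23, 0.56, 0.25, 2.4, 1.81, 0.32, -1.25]
  None
30
  -1
  None
  None
  [0.01, 0.62, -0.18, 2.15, 2.3, 0.21, 2.34]
  [0.16, 0.59, -0.38, 2.27, 2.27, 0.34, 2.39]
  [-0.22, 1.2, -1.2, 1.61, 1.15, 1.73, 1.51]
  [-0.32, 1.23, -1.2, 1.5, 1.15, 1.77, 1.51]
  [-0.92, 1.21, 1.24, 2.21, -1.19, 0.62, -2.07]
  [0.7, 1.02, -1.2, 2.11, 1.43, 1.49, 1.92]
  [-0.34, 0.59, 0.39, 2.4, 1.91, 0.25, 1.78]
  None
40
  1
  None
  None
  [0.77, 1.07, -1.19, 2.19, 2.18, 0.94, -0.17]
  [0.79, 1.04, -1.19, 2.31, 2.23, 0.98, -0.28]
  [-0.36, 1.14, -1.0, 1.54, 1.04, 1.77, -1.59]
  [-0.43, 1.2, -1.04, 1.42, 1.06, 1.84, -1.59]
  [-0.18, 0.66, 0.03, 2.
[... 1144 characters left out ...]
38, 2.42, 1.88, 0.97, 1.79]
  None
50
  1
  None
  None
  [0.79, 1.17, -1.2, 2.25, 2.47, 1.08, -0.31]
  [0.81, 1.15, -1.2, 2.37, 2.5, 1.16, -0.38]
  [-0.51, 1.11, -0.79, 1.48, 0.94, 1.82, -1.53]
  [-0.57, 1.17, -0.83, 1.35, 0.95, 1.89, -1.53]
  [-0.28, 0.73, 0.08, 2.16, 1.18, 0.89, -1.25]
  [-0.29, 0.73, -0.05, 2.15, 1.12, 1.0, -1.28]
  [0.58, 0.88, -0.87, 2.41, 1.93, 1.43, -1.23]
  None
50
  -1
  None
  None
  [0.5, 0.86, -0.79, 2.26, 2.59, 0.87, 2.36]
  [0.66, 0.96, -0.99, 2.38, 2.56, 1.03, 2.5]
  [-0.51, 1.11, -0.79, 1.48, 0.94, 1.82, 1.61]
  [-0.59, 1.15, -0.79, 1.35, 0.93, 1.87, 1.63]
  [-1.03, 1.31, 1.15, 2.21, -0.7, 0.38, -2.7]
  [0.44, 1.02, -0.99, 2.1, 1.46, 1.7, 1.75]
  None
  None
```

```bash
python3 - <<'E'
from h import *
def off(a,sag=.0055): return .0726*np.sin(a)+.011*np.cos(a)+.032-sag, .0726*np.cos(a)+.018
for a in (38,42,46,50):
  A=np.radians(a);o,h=off(A)
  for ang in (0,20,30,40,50):
    p=np.array([np.cos(np.radians(ang)),np.sin(np.radians(ang))])
    for f in (1,-1):
      out=''
      for d in np.arange(-.03,.19,.02):
        tp=np.r_[np.array([.558,.005])+(d-o)*p,h]; j=kin.inverse_kinematics(tp,tool(p,A,f));out+='.' if j is None else 'X'
      print(a,ang,f,out)
c=calibration('top')
print('tape,hive ends',plane(c,[(171,252)],.048)[0].round(3),plane(c,[(177,309),(264,336)],.0)[:,:2].round(3))
E
```

```text
38 0 1 ....XXXXXXX
38 0 -1 ....XXXXXXX
38 20 1 ...XXXXXXXX
38 20 -1 ...XXXXXXXX
38 30 1 .XXXXXXXXXX
38 30 -1 .XXXXXXXXXX
38 40 1 XXXXXXXXXXX
38 40 -1 XXXXXXXXXXX
38 50 1 XXXXXXXXXXX
38 50 -1 XXXXXXXXXXX
42 0 1 .....XXXXXX
42 0 -1 .....XXXXXX
42 20 1 ....XXXXXXX
42 20 -1 ....XXXXXXX
42 30 1 ..XXXXXXXXX
42 30 -1 ..XXXXXXXXX
42 40 1 XXXXXXXXXXX
42 40 -1 XXXXXXXXXXX
42 50 1 XXXXXXXXXXX
42 50 -1 XXXXXXXXXXX
46 0 1 .....XXXXXX
46 0 -1 .....XXXXXX
46 20 1 ....XXXXXXX
46 20 -1 ....XXXXXXX
46 30 1 ..XXXXXXXXX
46 30 -1 ..XXXXXXXXX
46 40 1 XXXXXXXXXXX
46 40 -1 XXXXXXXXXXX
46 50 1 XXXXXXXXXXX
46 50 -1 XXXXXXXXXXX
50 0 1 ......XXXXX
50 0 -1 ......XXXXX
50 20 1 .....XXXXXX
50 20 -1 .....XXXXXX
50 30 1 ...XXXXXXXX
50 30 -1 ...XXXXXXXX
50 40 1 XXXXXXXXXXX
50 40 -1 XXXXXXXXXXX
50 50 1 XXXXXXXXXXX
50 50 -1 XXXXXXXXXXX
tape,hive ends [0.536 0.547 0.048] [[0.385 0.528]
 [0.32  0.281]]
```

```bash
cat >> h.py <<'E'
A45=np.radians(45)
OFF=.0726*np.sin(A45)+.011*np.cos(A45)+.032-.0055; HZ=.0726*np.cos(A45)+.018
P1=np.array([1,1])/np.sqrt(2); FB=np.array([.558,.005]); EB=np.array([.4703,.291]); SP=np.array([.4955,-.2345])
E
python3 - <<'E'
from h import *
c=calibration('top');print('jars',plane(c,[(441,335),(291,329)],.095)[:,:2].round(3))
Q=tool(P1,A45,-1)
for nm,p,q in (('w1',(.18,-.40,.40),tool((.18,-.40),.0,-1)),('w2',(.40,-.10,.42),tool(P1,np.radians(20),-1)),('w3',np.r_[FB-(OFF+.02)*P1,.32],Q),('w4',np.r_[FB-(OFF+.02)*P1,HZ],Q)):
    j=kin.inverse_kinematics(np.array(p),q);print(nm,p,None if j is None else np.round(j,2))
E
```

```text
jars [[ 0.332 -0.183]
 [ 0.335  0.205]]
w1 (0.18, -0.4, 0.4) [ 0.78 -0.02  0.22  1.97  0.01  1.19 -1.72]
w2 (0.4, -0.1, 0.42) [ 0.81 -0.11 -0.47  2.04 -0.41  1.09 -0.28]
w3 [ 0.48331953 -0.06968047  0.32      ] [ 0.87  0.15 -0.56  2.19 -1.04  0.73  0.32]
w4 [ 0.48331953 -0.06968047  0.06933595] [-0.53  1.39  1.24  2.38  4.23  1.91  1.06]
```

```bash
python3 - <<'E'
from h import *
for ang in (40,48):
 p=np.array([np.cos(np.radians(ang)),np.sin(np.radians(ang))])
 for a in (40,45):
  Q0=np.radians(a);o=.0726*np.sin(Q0)+.011*np.cos(Q0)+.0265;h=.0726*np.cos(Q0)+.018
  for f in(1,-1):
   print(ang,a,f)
   for d,z in ((-.02,.32),(-.02,.25),(-.02,.2),(-.02,.15),(-.02,h),(0,h),(.05,h),(.12,h),(.19,h)):
    j=kin.inverse_kinematics(np.r_[FB+(d-o)*p,z],tool(p,Q0,f));print('  ',d,round(z,3),None if j is None else np.round(j,2))
E
```

```text
40 40 1
   -0.02 0.32 [-0.97  0.08  1.36  2.28 -1.08  0.79 -2.86]
   -0.02 0.25 [ 0.23  0.18  0.05  2.31 -1.25  0.61 -2.68]
   -0.02 0.2 [ 0.78  0.34 -0.58  2.31 -1.27  0.4  -2.57]
   -0.02 0.15 [-0.62  0.95  1.26  2.41  4.47  1.46 -2.22]
   -0.02 0.074 [ 1.22  0.99 -1.15  2.31  1.88  0.24  0.9 ]
   0 0.074 [ 1.17  1.   -1.16  2.3   1.9   0.27  0.85]
   0.05 0.074 [ 1.06  1.02 -1.16  2.24  1.92  0.32  0.77]
   0.12 0.074 [ 0.92  1.05 -1.17  2.14  1.89  0.38  0.74]
   0.19 0.074 [ 0.8   1.1  -1.18  2.03  1.84  0.43  0.77]
40 40 -1
   -0.02 0.32 [ 0.8   0.1  -0.54  2.2  -0.94  0.65  0.11]
   -0.02 0.25 [ 0.81  0.23 -0.59  2.27 -1.08  0.49  0.33]
   -0.02 0.2 [ 0.87  0.36 -0.68  2.3  -1.21  0.36  0.52]
   -0.02 0.15 [ 1.01  0.55 -0.86  2.32 -1.33  0.18  0.73]
   -0.02 0.074 [ 1.22  0.99 -1.15  2.31  1.88  0.24 -2.24]
   0 0.074 [ 1.17  1.   -1.16  2.3   1.9   0.27 -2.3 ]
   0.05 0.074 [ 1.06  1.02 -1.16  2.24  1.92  0.32 -2.37]
   0.12 0.074 [ 0.92  1.05 -1.17  2.14  1.89  0.38 -2.4 ]
   0.19 0.074 [ 0.8   1.1  -1.18  2.03  1.84  0.43 -2.37]
40 45 1
   -0.02 0.32 [ 0.24  0.07  0.09  2.2
[... 2419 characters left out ...]
  0.05 0.069 [ 1.12  1.07 -1.14  2.2   1.63  0.18  1.25]
   0.12 0.069 [ 0.97  1.1  -1.16  2.13  1.81  0.24  1.  ]
   0.19 0.069 [ 0.84  1.13 -1.16  2.05  1.85  0.3   0.91]
48 45 -1
   -0.02 0.32 [ 0.88  0.18 -0.56  2.16 -0.99  0.76  0.34]
   -0.02 0.25 [ 0.89  0.31 -0.6   2.22 -1.09  0.62  0.51]
   -0.02 0.2 [ 0.93  0.43 -0.66  2.25 -1.15  0.51  0.65]
   -0.02 0.15 [ 1.    0.58 -0.75  2.26 -1.21  0.37  0.79]
   -0.02 0.069 [ 1.32  1.13 -1.22  2.24  1.3   0.25 -1.43]
   0 0.069 [ 1.26  1.1  -1.19  2.23  1.37  0.21 -1.55]
   0.05 0.069 [ 1.12  1.07 -1.14  2.2   1.63  0.18 -1.89]
   0.12 0.069 [ 0.97  1.1  -1.16  2.13  1.81  0.24 -2.14]
   0.19 0.069 [ 0.84  1.13 -1.16  2.05  1.85  0.3  -2.23]
```

```bash
cat >> h.py <<'E'
def toolj(push,a,flip=1):  # jaw axis y_t = flip*push dir (tilted), z leaning forward
    p=np.array([push[0],push[1],0.]);p/=np.linalg.norm(p);Z=np.array([0,0,1.])
    z=np.sin(a)*p-np.cos(a)*Z;y=flip*(np.cos(a)*p+np.sin(a)*Z);x=np.cross(y,z)
    q=Rn.from_matrix(np.c_[x,y,z]).as_quat();return np.array([q[3],*q[:3]])
E
python3 - <<'E'
from h import *
for a in (6,10):
 A=np.radians(a);N=.0726-.010   # open fingers tips ~10-13 mm back
 h=.0726*np.cos(A)+.057*np.sin(A)+.004
 o=N*np.sin(A)+.057*np.cos(A)+.032
 for f in(1,-1):
  print(a,f,h,o)
  for d,z in ((-.025,.40),(-.025,.3),(-.025,.2),(-.025,h),(0,h),(.05,h),(.14,h),(.16,h)):
    j=kin.inverse_kinematics(np.array([.558+d-o,.005,z]),toolj((1,0),A,f));print('  ',d,round(z,3),None if j is None else np.round(j,2))
for p in ((.18,-.40,.42),(.2,-.45,.4),(.40,-.12,.42)):
  j=kin.inverse_kinematics(np.array(p),toolj((p[0],p[1]),0,1));print(p,None if j is None else np.round(j,2))
  j=kin.inverse_kinematics(np.array(p),toolj((p[0],p[1]),0,-1));print(p,None if j is None else np.round(j,2))
E
```

```text
6 1 0.08216041200999288 0.0952312298365467
   -0.025 0.4 [ 0.62 -0.02 -0.75  1.97 -0.    1.08 -0.13]
   -0.025 0.3 [ 0.58  0.1  -0.77  2.11  0.12  0.86 -0.26]
   -0.025 0.2 [ 0.54  0.29 -0.8   2.21  0.38  0.65 -0.51]
   -0.025 0.082 [ 0.1   0.46 -0.31  2.3   0.5   0.33 -0.64]
   0 0.082 [ 0.1   0.49 -0.3   2.25  0.46  0.35 -0.59]
   0.05 0.082 [ 0.14  0.54 -0.34  2.14  0.47  0.43 -0.57]
   0.14 0.082 [ 0.22  0.66 -0.45  1.92  0.53  0.57 -0.57]
   0.16 0.082 [ 0.23  0.68 -0.46  1.87  0.54  0.6  -0.56]
6 -1 0.08216041200999288 0.0952312298365467
   -0.025 0.4 [-1.23 -0.24  0.94  2.05  0.24  1.14  2.75]
   -0.025 0.3 [ 0.95  0.19 -1.18  2.1   0.25  0.89  2.77]
   -0.025 0.2 [-1.17  0.51  1.3   2.3  -0.78  0.74 -2.47]
   -0.025 0.082 [ 0.79  0.81 -1.19  2.27  1.21  0.83  1.92]
   0 0.082 [ 0.78  0.84 -1.19  2.21  1.2   0.86  1.95]
   0.05 0.082 [-0.9   0.86  1.05  2.2  -1.26  0.75 -2.13]
   0.14 0.082 [-0.83  0.95  1.05  1.99 -1.2   0.85 -2.25]
   0.16 0.082 [-0.81  0.98  1.05  1.94 -1.19  0.87 -2.27]
10 1 0.08539498899570133 0.0990044178436457
   -0.025 0.4 [ 0.66 -0.07 -0.77  2.01 -0.0
[... 603 characters left out ...]
0.45  1.31  2.35 -0.81  0.64 -2.45]
   -0.025 0.085 [ 0.8   0.77 -1.19  2.31  1.3   0.78  1.82]
   0 0.085 [ 0.79  0.81 -1.19  2.26  1.29  0.81  1.86]
   0.05 0.085 [ 0.77  0.87 -1.19  2.15  1.28  0.87  1.94]
   0.14 0.085 [-0.84  0.93  1.05  2.04 -1.29  0.78 -2.17]
   0.16 0.085 [-0.83  0.95  1.05  1.99 -1.27  0.8  -2.2 ]
(0.18, -0.4, 0.42) [ 1.05 -0.02 -0.05  1.92 -0.    1.24 -0.14]
(0.18, -0.4, 0.42) [-0.33 -0.31  1.13  1.97  0.29  1.32  2.7 ]
(0.2, -0.45, 0.4) [ 1.06  0.09 -0.03  1.85  0.    1.2  -0.13]
(0.2, -0.45, 0.4) [ 2.05  0.26 -1.18  1.8   0.25  1.25  2.78]
(0.4, -0.12, 0.42) [ 0.67 -0.04 -0.5   1.94 -0.02  1.24 -0.12]
(0.4, -0.12, 0.42) [-0.94 -0.25  0.94  2.01  0.21  1.29  2.77]
```

```bash
python3 - <<'E'
from h import *
A=np.radians(6);Q=toolj((1,0),A,1)
env.movel([.2,-.45,.40],velocity=.3,rot=toolj((.2,-.45),0,1))
env.reach([.40,-.12,.42],toolj((.4,-.12),0,1))
env.reach([.436,.005,.30],Q)
env.movel([.436,.005,.095],velocity=.2)
r=env.movel([.436,.005,.066],velocity=.03,stop_force=4)
s=env.get_state();print(r,s['time'],s['tcp_pos'],s['force'],s['opening'])
p,d=camera('scene');cv2.imwrite('pics/scene1.png',p)
p,d=camera('wrist');cv2.imwrite('pics/wrist1.png',p)
E
```

```text
False 5.4417 [0.43610196 0.00504188 0.06611544] [-0.33105657 -0.54144578 -0.54656057] 0.08546468848582636
```

View pics/scene1.png

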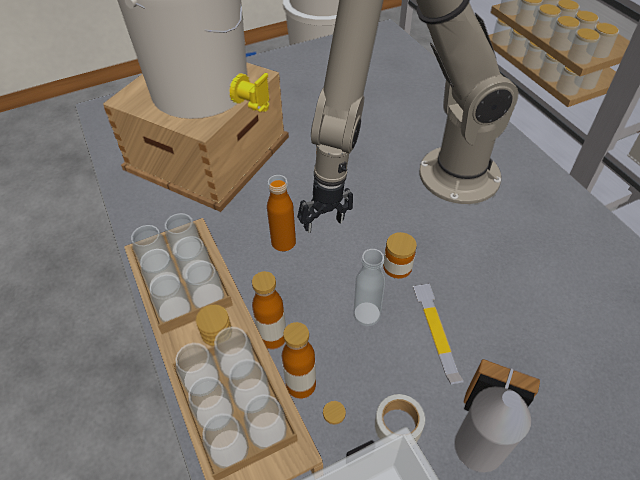

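View pics/wrist1.png

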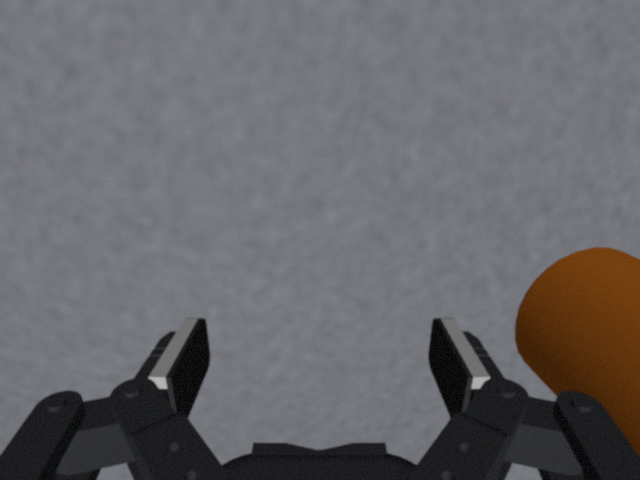

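The scene view shows the open gripper at (325,205), clear of the full bottle at (282,215). The wrist view shows the outer knuckles (about 600,440) standing wider than the fingertips. A push with the finger back would therefore touch high up, so I'll use a tilted hand with fingertips leading instead.

```bash
python3 - <<'E'
from h import *
for ang in (52,58,64,-50,-60):
 p=np.array([np.cos(np.radians(ang)),np.sin(np.radians(ang))])
 for a in (35,40):
  Q0=np.radians(a);o=.0726*np.sin(Q0)+.011*np.cos(Q0)+.0265;h=.0726*np.cos(Q0)+.018
  for f in(1,-1):
   print(ang,a,f)
   for d,z in ((-.02,.3),(-.02,.15),(-.02,h),(.05,h),(.12,h)):
    j=kin.inverse_kinematics(np.r_[FB+(d-o)*p,z],tool(p,Q0,f));print('  ',d,round(z,3),None if j is None else np.round(j,2))
E
```

```text
52 35 1
   -0.02 0.3 [-0.74  0.41  1.3   2.18 -1.17  1.15 -2.59]
   -0.02 0.15 [ 0.61  0.46 -0.38  2.21 -1.03  0.47 -2.59]
   -0.02 0.077 [ 1.19  0.98 -1.16  2.19  0.98  0.34  1.94]
   0.05 0.077 [ 0.95  0.89 -1.02  2.15  0.88  0.21  1.89]
   0.12 0.077 [ 0.8   0.91 -1.01  2.08  1.07  0.23  1.61]
52 35 -1
   -0.02 0.3 [ 1.26  0.36 -1.13  2.07 -0.35  0.65 -0.21]
   -0.02 0.15 [ 1.1   0.66 -1.    2.18 -0.06  0.31 -0.33]
   -0.02 0.077 [ 1.02  0.8  -0.91  2.2   0.11  0.18 -0.41]
   0.05 0.077 [ 0.95  0.89 -1.02  2.15  0.9   0.22 -1.27]
   0.12 0.077 [ 0.82  0.92 -1.03  2.08  1.12  0.25 -1.57]
52 40 1
   -0.02 0.3 [ 1.45  0.54 -1.38  2.09 -0.14  0.59  2.78]
   -0.02 0.15 [ 0.82  0.52 -0.57  2.21 -1.05  0.45 -2.51]
   -0.02 0.074 [ 0.96  0.76 -0.76  2.21 -0.96  0.22 -2.46]
   0.05 0.074 [ 1.12  1.1  -1.22  2.16  1.28  0.34  1.63]
   0.12 0.074 [ 0.96  1.1  -1.2   2.09  1.42  0.35  1.41]
52 40 -1
   -0.02 0.3 [ 1.34  0.41 -1.2   2.09 -0.43  0.62 -0.11]
   -0.02 0.15 [ 1.2   0.74 -1.08  2.19 -0.07  0.29 -0.26]
   -0.02 0.074 [ 1.28  1.09 -1.23  2.2   1.08  0.35 -1.22]
   0.05 0.074 [ 1.12  
[... 4177 characters left out ...]
[-1.23  1.1   1.13  2.18 -1.    0.39 -2.15]
   0.12 0.077 [-1.05  1.05  1.06  2.14 -0.96  0.31 -2.07]
-60 40 1
   -0.02 0.3 [-0.33  0.27 -0.35  2.04  0.87  1.16 -0.65]
   -0.02 0.15 [-0.63  0.5  -0.    2.15  0.99  0.87 -0.92]
   -0.02 0.074 [-0.7   0.66  0.08  2.16  1.09  0.75 -1.09]
   0.05 0.074 [-0.61  0.67  0.15  2.15  1.17  0.67 -1.04]
   0.12 0.074 [-0.51  0.69  0.21  2.12  1.24  0.59 -0.98]
-60 40 -1
   -0.02 0.3 [ 0.31  0.5  -1.18  2.01  1.11  1.47  2.33]
   -0.02 0.15 [-1.52  1.26  1.43  2.2  -0.97  0.67 -2.23]
   -0.02 0.074 [-1.4   1.1   1.07  2.21 -0.62  0.37 -2.67]
   0.05 0.074 [-1.22  1.04  1.01  2.19 -0.48  0.26 -2.69]
   0.12 0.074 [-1.06  1.02  0.98  2.15 -0.51  0.19 -2.55]
```

```bash
python3 - <<'E'
from h import *
a=40;Q0=np.radians(a);o=.0726*np.sin(Q0)+.011*np.cos(Q0)+.0265;h=.0726*np.cos(Q0)+.018
for st,ang,ds in (((.558,.005),-45,(-.02,.02,.05,.08)),((.611,-.048),0,(-.015,.0,.03,.06,.09)),((.611,-.048),15,(-.015,.0,.03,.06,.09))):
  p=np.array([np.cos(np.radians(ang)),np.sin(np.radians(ang))])
  for f in(1,):
   print(ang,a,f)
   for d,z in [(ds[0],.3),(ds[0],.15)]+[(d,h) for d in ds]:
    j=kin.inverse_kinematics(np.r_[np.array(st)+(d-o)*p,z],tool(p,Q0,f));print('  ',d,round(z,3),None if j is None else np.round(j,2))
E
```

```text
-45 40 1
   -0.02 0.3 [-0.38  0.15 -0.27  2.19  0.95  0.96 -0.5 ]
   -0.02 0.15 [-0.66  0.43  0.04  2.31  1.25  0.72 -0.95]
   -0.02 0.074 [-0.75  0.62  0.14  2.32  1.45  0.61 -1.24]
   0.02 0.074 [-0.69  0.63  0.18  2.29  1.52  0.57 -1.21]
   0.05 0.074 [-0.64  0.65  0.21  2.27  1.56  0.54 -1.19]
   0.08 0.074 [-0.59  0.66  0.23  2.24  1.59  0.51 -1.17]
0 40 1
   -0.015 0.3 None
   -0.015 0.15 [ 0.25  0.39 -0.33  2.42  2.78  0.37 -1.2 ]
   -0.015 0.074 [ 0.26  0.6  -0.34  2.43  2.85  0.59 -1.22]
   0.0 0.074 [ 0.25  0.61 -0.33  2.4   2.84  0.57 -1.22]
   0.03 0.074 [ 0.24  0.62 -0.32  2.34  2.82  0.52 -1.19]
   0.06 0.074 [ 0.23  0.63 -0.31  2.27  2.8   0.47 -1.17]
   0.09 0.074 [ 0.22  0.65 -0.3   2.2   2.77  0.43 -1.12]
15 40 1
   -0.015 0.3 [ 1.14  0.19 -1.05  2.23 -0.52  0.19  2.46]
   -0.015 0.15 [ 0.76  0.48 -0.71  2.35  3.1   0.23 -1.05]
   -0.015 0.074 [ 0.63  0.66 -0.56  2.37  3.15  0.43 -1.04]
   0.0 0.074 [ 0.61  0.66 -0.56  2.34  3.13  0.41 -1.03]
   0.03 0.074 [ 0.57  0.67 -0.55  2.28  3.08  0.38 -1.01]
   0.06 0.074 [ 0.53  0.69 -0.54  2.23  3.03  0.35 -0.98]
   0.09 0.074 [ 0.49  0.7  -0.52  2.17  2.99  0.32 -0.96]
```

```bash
cat >> h.py <<'E'
A40=np.radians(40);O4=.0726*np.sin(A40)+.011*np.cos(A40)+.0265;H4=.0726*np.cos(A40)+.016
def dirv(deg): return np.array([np.cos(np.radians(deg)),np.sin(np.radians(deg))])
def pose(b,d,p,z=None): return np.r_[np.array(b)+(d-O4)*p,H4 if z is None else z]
def look(tag,names=('scene','top')):
    out={}
    for n in names:
        p,d=camera(n);cv2.imwrite(f'pics/{n}{tag}.png',p);np.save(f'{n}{tag}.npy',d);out[n]=(p,d,calibration(n))
    return out
E
python3 - <<'E'
from h import *
p=dirv(-45);Q=tool(p,A40,1)
env.movel([.436,.005,.30],velocity=.25)
env.grip(.04)
env.reach(pose(FB,-.02,p,.30),Q)
env.movel(pose(FB,-.02,p,.12),velocity=.2)
env.movel(pose(FB,-.02,p),velocity=.06,stop_force=5)
s=env.get_state();print(s['time'],s['tcp_pos'],s['force'],s['opening'])
look('2')
E
```

```text
10.0417 [0.48621469 0.07695137 0.07173671] [-0.44445622  0.77549293 -0.30288266] 0.03992639720261318
```

View pics/scene2.png

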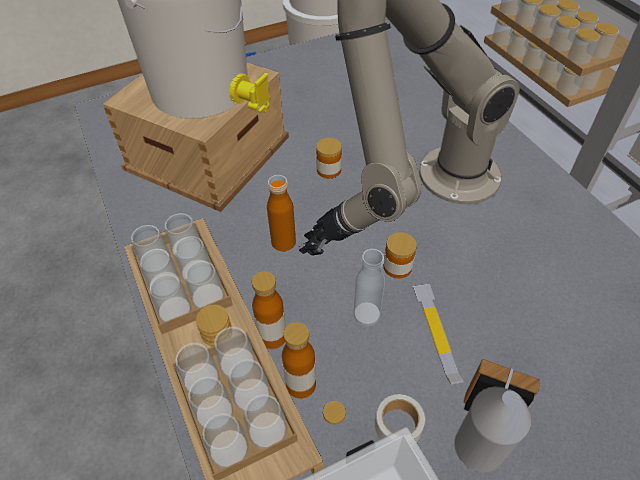

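View pics/top2.png

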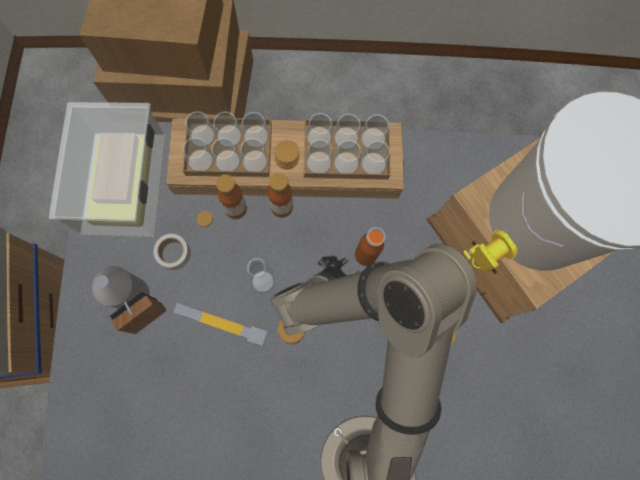

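Scene and top views agree. The closed-down fingers at (312,245)/(332,265) sit just left of the untouched full bottle, and nothing else has moved. Now stage 1.

```bash
python3 - <<'E'
from h import *
p=dirv(-45)
r=env.movel(pose(FB,.03,p),velocity=.05,stop_force=15)
s=env.get_state();print(r,s['force'])
if not r:
    r=env.movel(pose(FB,.075,p),velocity=.06,stop_force=15)
s=env.get_state();print(r,s['time'],s['tcp_pos'],s['force'])
o=look('3')
P=cloud(o['scene'][2],o['scene'][1]).reshape(-1,3)
m=(np.hypot(P[:,0]-.611,P[:,1]+.048)<.06)&(P[:,2]>.06)&(P[:,2]<.13);print(m.sum(),circ(P[m],.032))
E
```

```text
False [-3.31315533  4.64963404  2.35384746]
False 12.1917 [0.55335436 0.01000394 0.07150731] [-1.94458425  3.62094887  0.77248499]
479 (array([ 0.60803691, -0.04392627]), np.float64(0.001825460140826807))
```

View pics/scene3.png

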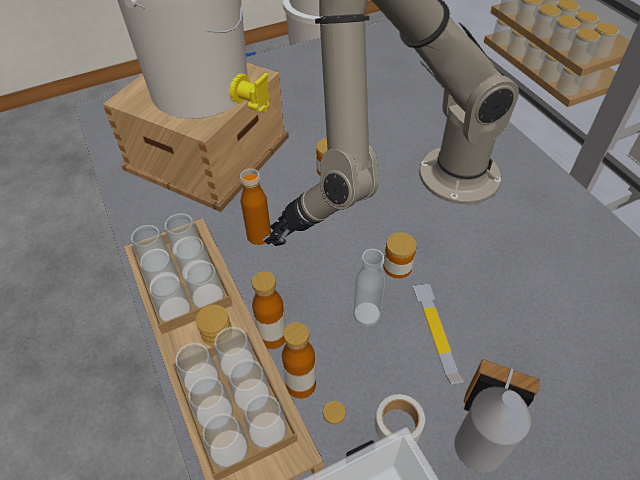

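View pics/top3.png

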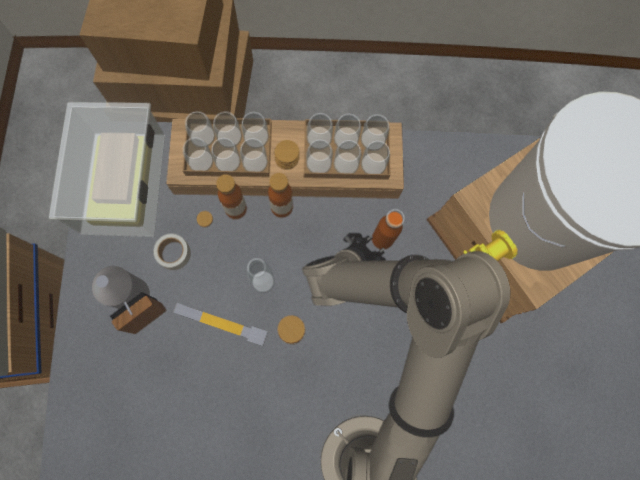

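The full bottle stands at (257,215) in the scene view, measured at (0.608,-0.044), with the fingers behind it and everything else in place. Now I'll re-aim for stage 2, straight to the shelf.

```bash
python3 - <<'E'
from h import *
B=np.array([.608,-.044])
for ang,d,z in ((-22,-.035,H4),(-22,-.02,H4),(-10,-.02,H4),(8,-.015,H4),(8,-.01,H4),(8,.1,H4),(8,.1,.2),(8,.06,.3)):
    p=dirv(ang);j=kin.inverse_kinematics(pose(B,d,p,z),tool(p,A40,1));print(ang,d,round(z,3),None if j is None else np.round(j,2))
print(np.round(env.get_state()['qpos'],2))
c=calibration('top');P=cloud(c,np.load('top3.npy'));print('elbow',P[300,432],P[270,470],P[285,490])
E
```

```text
-22 -0.035 0.072 [ 0.16  0.66 -0.59  2.42  2.12  0.87 -1.09]
-22 -0.02 0.072 [ 0.18  0.66 -0.58  2.39  2.12  0.85 -1.06]
-10 -0.02 0.072 [ 0.31  0.65 -0.56  2.44  2.42  0.75 -1.04]
8 -0.015 0.072 [ 0.56  0.66 -0.59  2.41  2.89  0.54 -0.96]
8 -0.01 0.072 [ 0.56  0.66 -0.59  2.4   2.88  0.53 -0.96]
8 0.1 0.072 [ 0.47  0.72 -0.57  2.17  2.68  0.4  -0.78]
8 0.1 0.2 [ 0.63  0.49 -0.75  2.13  1.93  0.22 -0.09]
8 0.06 0.3 [ 1.02  0.36 -1.16  2.12  1.02  0.28  0.8 ]
[ 0.07  0.72 -0.59  2.2   1.66  0.99 -1.04]
elbow [ 0.33768928 -0.0088398   0.71927314] [ 0.37997947 -0.06041676  0.73545666] [ 0.35914378 -0.08834132  0.73626126]
```

```bash
python3 - <<'E'
from h import *
B=np.array([.608,-.044])
p=dirv(-45);t=np.array(env.get_state()['tcp_pos']);env.movel(t-np.r_[.045*p,0],velocity=.15)
p=dirv(-22);env.reach(pose(B,-.03,p),tool(p,A40,1))
p=dirv(8);env.reach(pose(B,-.012,p),tool(p,A40,1))
s=env.get_state();print(s['time'],s['tcp_pos'],s['force'],np.round(s['qpos'],2))
o=look('4')
P=cloud(o['scene'][2],o['scene'][1]).reshape(-1,3)
m=(np.hypot(P[:,0]-B[0],P[:,1]-B[1])<.06)&(P[:,2]>.06)&(P[:,2]<.13);print(m.sum(),circ(P[m],.032))
E
```

```text
14.0167 [ 0.51664865 -0.05627606  0.07202358] [-0.12241643 -0.14651198  0.7137707 ] [ 0.58  0.67 -0.62  2.4   2.85  0.54 -0.92]
490 (array([ 0.60860162, -0.0442857 ]), np.float64(0.0014672398931242674))
```

View pics/scene4.png

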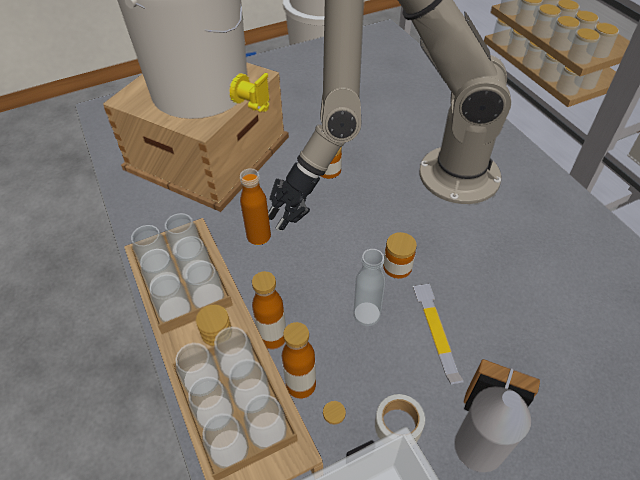

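View pics/top4.png

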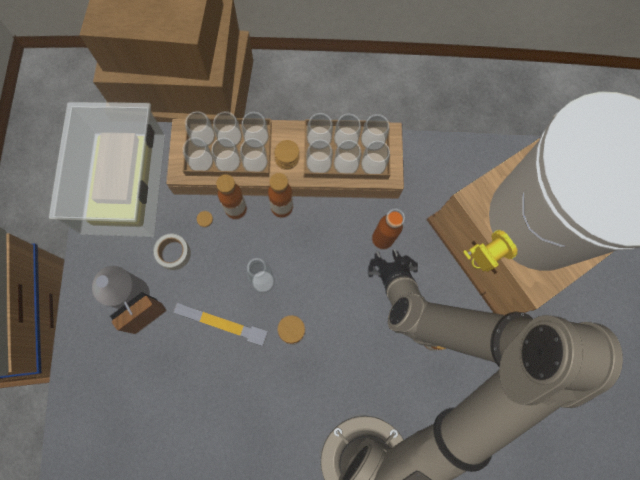

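The hand is now behind the full bottle (fingers at (393,265) top), which hasn't moved. Next the push to the shelf.

```bash
python3 - <<'E'
from h import *
B=np.array([.6085,-.044]);p=dirv(8)
r=env.movel(pose(B,.03,p),velocity=.05,stop_force=15);s=env.get_state();print(r,s['force'])
r=env.movel(pose(B,.082,p),velocity=.05,stop_force=12);s=env.get_state();print(r,s['force'],s['tcp_pos'])
r=env.movel(pose(B,.108,p),velocity=.02,stop_force=7)
s=env.get_state();print(r,s['time'],s['tcp_pos'],s['force'],'d',(s['tcp_pos'][:2]-B)@p+O4)
o=look('5')
X=cloud(o['scene'][2],o['scene'][1]).reshape(-1,3)
m=(np.hypot(X[:,0]-.697,X[:,1]+.03)<.06)&(X[:,2]>.1)&(X[:,2]<.138);print(m.sum(),circ(X[m],.032))
E
```

```text
False [-5.68407432 -0.37236042  2.48259931]
True [-0.78789657  0.30199333  1.15115679] [ 0.55975511 -0.05033467  0.07048949]
True 16.2417 [ 0.55999424 -0.05034081  0.06913662] [-0.63129345 -0.25205651  0.78704151] d 0.03267669677245574
154 (array([0.67926996, 0.00265629]), np.float64(0.008271241582610512))
```

View pics/scene5.png

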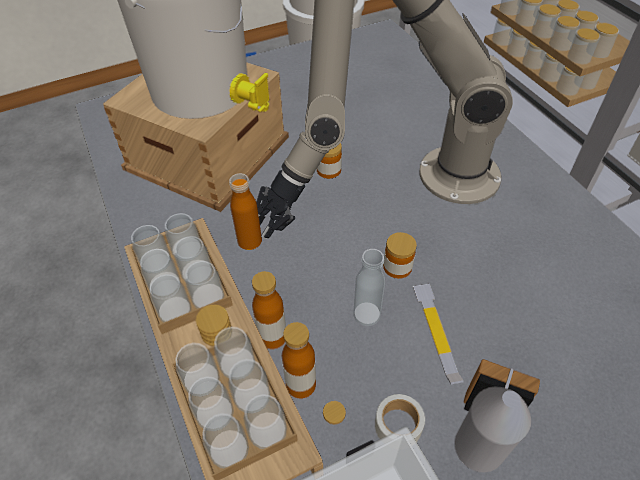

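View pics/top5.png

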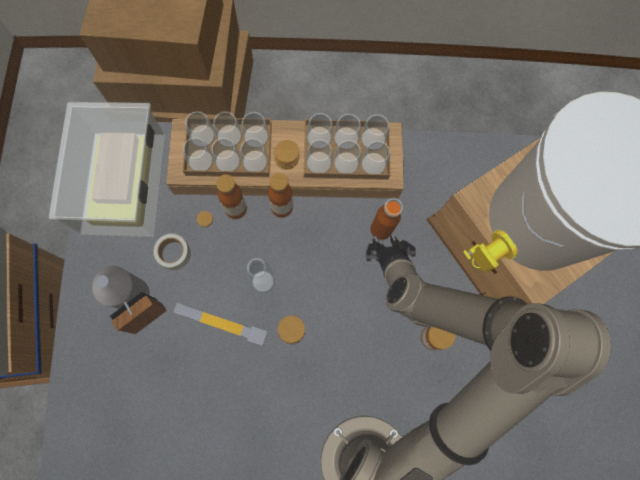

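The full bottle still stands upright at (246,215), in front of the shelf. The force stops were small transients rather than the shelf. I'll measure again and continue.

```bash
python3 - <<'E'
from h import *
X=cloud(calibration('scene'),np.load('scene5.npy')).reshape(-1,3)
m=(np.hypot(X[:,0]-.645,X[:,1]+.038)<.055)&(X[:,2]>.06)&(X[:,2]<.138);print(m.sum(),circ(X[m],.032))
B=np.array([.6085,-.044]);p=dirv(8)
s=env.get_state();print(s['tcp_pos'],s['force'],np.round(s['qpos'],2))
r=env.movel(pose(B,.078,p,H4+.002),velocity=.04,stop_force=25);s=env.get_state();print(r,s['force'],s['tcp_pos'],s['time'])
o=look('6')
X=cloud(o['scene'][2],o['scene'][1]).reshape(-1,3)
m=(np.hypot(X[:,0]-.683,X[:,1]+.035)<.045)&(X[:,2]>.1)&(X[:,2]<.138);print(m.sum(),circ(X[m],.032))
E
```

```text
556 (array([ 0.63612205, -0.03963084]), np.float64(0.0013994834865052692))
[ 0.55990661 -0.05030592  0.06897913] [-0.77034795 -0.64728069 -0.05239833] [ 0.52  0.68 -0.58  2.3   2.8   0.47 -0.89]
False [-2.98769582  0.04926913 -1.24037191] [ 0.60491937 -0.04449465  0.07360783] 17.6333
280 (array([ 0.68967886, -0.03279124]), np.float64(0.0015416510802925966))
```

View pics/scene6.png

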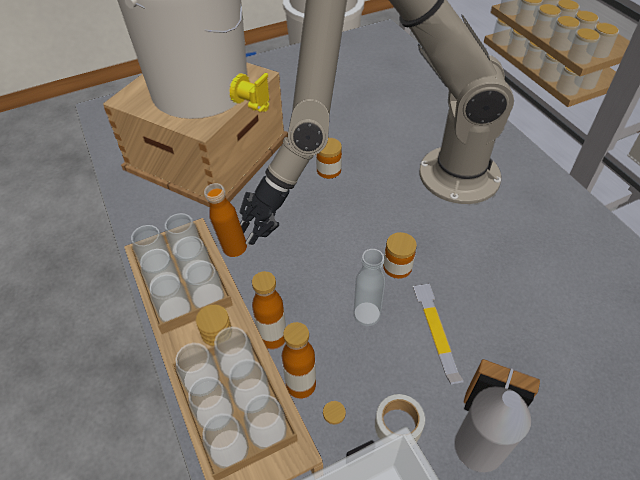

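View pics/top6.png

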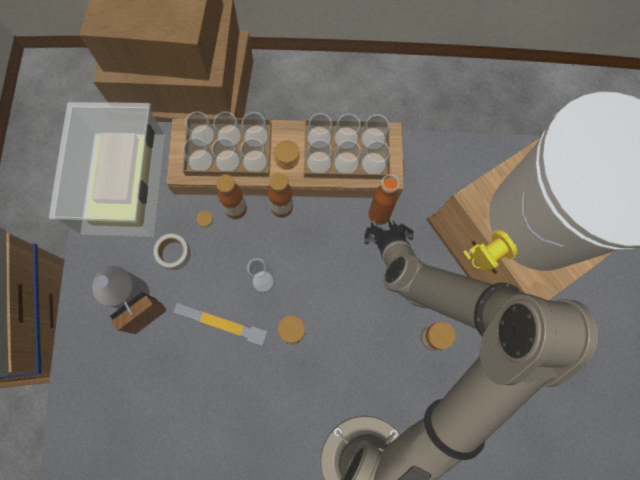

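In the scene view the full bottle seems to lean toward the shelf, with its mouth at (213,190) and base at (235,250). I'll check that right away.

```bash
python3 - <<'E'
from h import *
o=look('7',('scene',))
s=env.get_state();print(s['time'],s['tcp_pos'],s['force'],s['joint_velocities'].round(3) if hasattr(s['joint_velocities'],'round') else '')
for tag in ('6','7'):
  X=cloud(calibration('scene'),np.load(f'scene{tag}.npy')).reshape(-1,3)
  for z0 in (.04,.07,.09,.11,.13):
    m=(np.hypot(X[:,0]-.688,X[:,1]+.033)<.05)&(X[:,2]>z0-.01)&(X[:,2]<z0+.01)
    if m.sum()>20:print(tag,z0,m.sum(),circ(X[m],.032))
im=cv2.imread('pics/scene7.png');cv2.imwrite('pics/s7.png',cv2.resize(im[150:280,160:320],None,fx=4.5,fy=4.5))
E
```

```text
17.7833 [ 0.60496284 -0.04448331  0.07363016] [-2.88960574 -0.28255164 -2.05190345] [-0.001  0.001  0.001 -0.001 -0.003 -0.001 -0.001]
6 0.04 153 (array([ 0.6809186 , -0.03300685]), np.float64(0.0038858980806766624))
6 0.07 129 (array([ 0.68476837, -0.03329023]), np.float64(0.0013095284861467914))
6 0.09 170 (array([ 0.68876517, -0.03303988]), np.float64(0.006495668245884992))
6 0.11 150 (array([ 0.6886937, -0.0328816]), np.float64(0.0013170975129631213))
6 0.13 149 (array([ 0.69105154, -0.03263404]), np.float64(0.0015646309652895738))
7 0.04 145 (array([ 0.68132893, -0.03331144]), np.float64(0.0036548329520135867))
7 0.07 136 (array([ 0.68514123, -0.03314517]), np.float64(0.0012735526635861707))
7 0.09 169 (array([ 0.68847821, -0.0329828 ]), np.float64(0.0061448834502849))
7 0.11 138 (array([ 0.68912913, -0.03253751]), np.float64(0.0014174793483885545))
7 0.13 151 (array([ 0.69065649, -0.03259057]), np.float64(0.0014229952070877157))
```

View pics/s7.png

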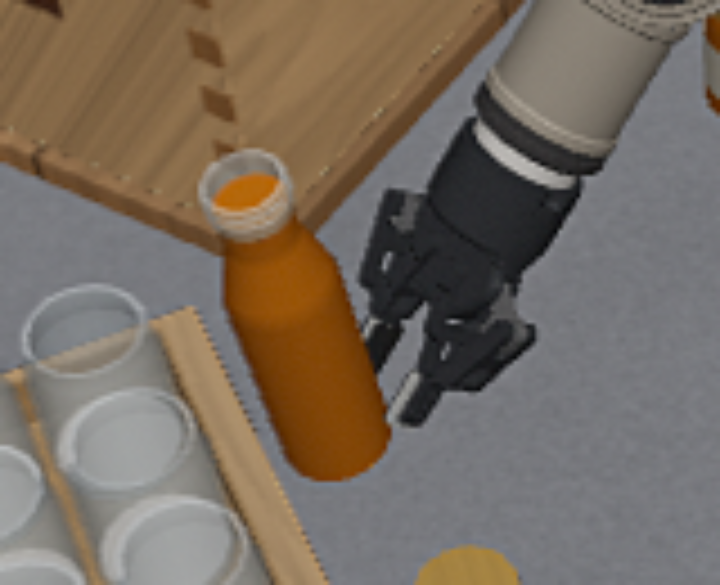

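The bottle is statically tilted by about 6°. My 5 mm upward correction during the push dragged its rear edge up by friction. I'll lower the fingers by the same amount to set it down, then back off a little.

```bash
python3 - <<'E'
from h import *
t=np.array(env.get_state()['tcp_pos'])
env.movel(t+[0,0,-.006],velocity=.012)
s=env.get_state();print(s['time'],s['tcp_pos'],s['force'])
p=dirv(8);env.movel(np.array(s['tcp_pos'])-np.r_[.008*p,0.],velocity=.02)
env.dwell(.3)
s=env.get_state();print(s['time'],s['tcp_pos'],s['force'])
o=look('8')
X=cloud(o['scene'][2],o['scene'][1]).reshape(-1,3)
for z0 in (.05,.07,.09,.11,.13):
    m=(np.hypot(X[:,0]-.680,X[:,1]+.033)<.045)&(X[:,2]>z0-.01)&(X[:,2]<z0+.01)
    if m.sum()>20:print(z0,m.sum(),circ(X[m],.032))
im=o['scene'][0];cv2.imwrite('pics/s8.png',cv2.resize(im[150:280,160:320],None,fx=4.5,fy=4.5))
E
```

```text
18.4333 [ 0.60508999 -0.04447441  0.06794544] [-6.7046607 -0.4544498  4.4289202]
19.275 [ 0.59726546 -0.04555724  0.06797347] [-0.05674689  0.17265707  0.36334173]
0.05 135 (array([ 0.68079871, -0.03360828]), np.float64(0.0013095363609138657))
0.07 135 (array([ 0.68049075, -0.03354516]), np.float64(0.0013170642083425472))
0.09 144 (array([ 0.68050976, -0.0335669 ]), np.float64(0.0014346347144896248))
0.11 143 (array([ 0.68092642, -0.03348596]), np.float64(0.0015451402959474835))
0.13 160 (array([ 0.68077529, -0.03392285]), np.float64(0.0013868284320128414))
```

View pics/s8.png

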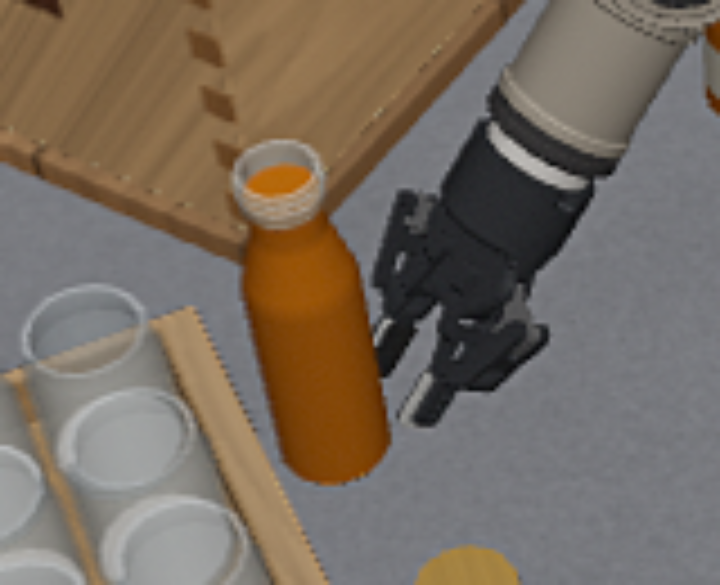

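It's upright again at (0.681,-0.034), with the same axis at all heights. Now the last ~16 mm at constant height.

```bash
python3 - <<'E'
from h import *
p=dirv(8);s=env.get_state();t=np.array(s['tcp_pos']);t[2]=.0672
def fw(d): return t+np.r_[d*p,0]
r=env.movel(fw(.020),velocity=.025,stop_force=14);s=env.get_state();print(r,s['force'],s['tcp_pos'])
for k in range(8):
    r=env.movel(fw(.020+.0015*(k+1)),velocity=.015);s=env.get_state();print(k,s['force'].round(1) if hasattr(s['force'],'round') else s['force'],s['tcp_pos'][0].round(4),s['tcp_pos'][2].round(4))
    if np.linalg.norm(s['force'][:2])>9: break
o=look('9')
X=cloud(o['scene'][2],o['scene'][1]).reshape(-1,3)
for z0 in (.05,.07,.11,.13):
    m=(np.hypot(X[:,0]-.695,X[:,1]+.033)<.04)&(X[:,2]>z0-.01)&(X[:,2]<z0+.01)
    if m.sum()>20:print(z0,m.sum(),circ(X[m],.032))
print(s['time'])
im=o['scene'][0];cv2.imwrite('pics/s9.png',cv2.resize(im[150:280,160:320],None,fx=4.5,fy=4.5))
E
```

```text
True [-0.06586985  0.56366027  0.89444206] [ 0.60823358 -0.04383132  0.06653892]
0 [-5.  -0.9 -0.8] 0.6168 0.066
1 [-4.8 -0.  -1.8] 0.6184 0.0661
2 [-3.9 -0.8 -3. ] 0.6209 0.0666
3 [-2.8 -0.3 -3.4] 0.6229 0.067
4 [-8.6 -1.  -0.3] 0.6233 0.0667
5 [-14.6  -2.8   5. ] 0.6237 0.0665
0.05 111 (array([ 0.6987153 , -0.03076716]), np.float64(0.0013993087238976193))
0.07 129 (array([ 0.69863158, -0.03100189]), np.float64(0.0015022926055745275))
0.11 152 (array([ 0.69859197, -0.03130125]), np.float64(0.0013601816155819622))
0.13 157 (array([ 0.69874513, -0.03127609]), np.float64(0.0012395693162069292))
22.0833
```

View pics/s9.png

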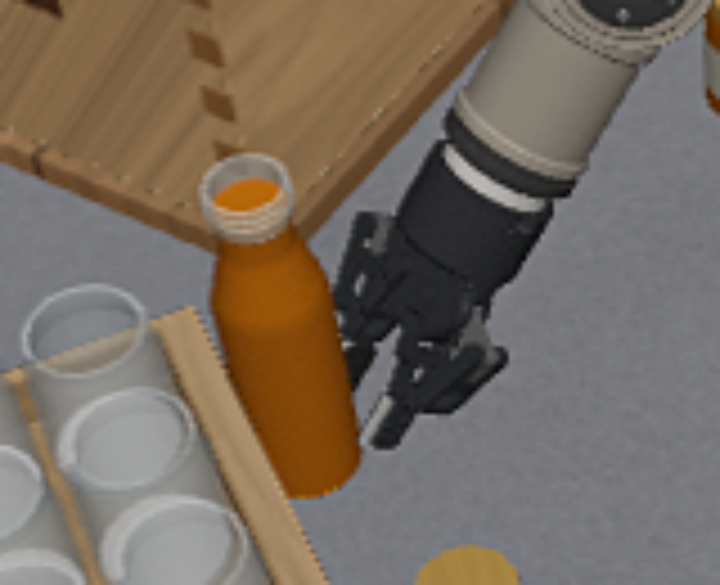

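View pics/top9.png

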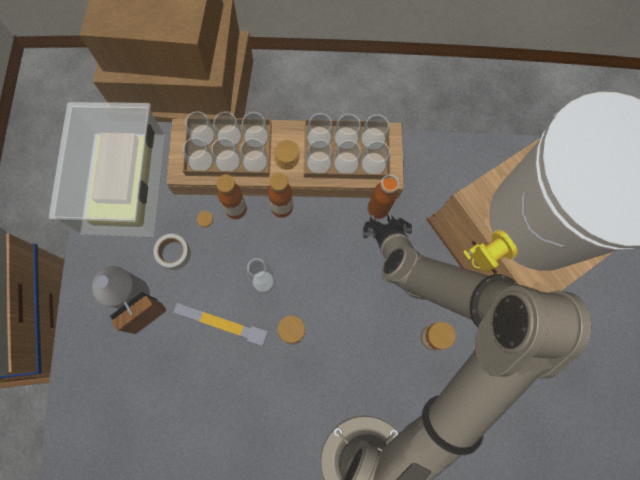

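The shelf contact is clear: the force rises to 14.6 N with the motion stalled, and the bottle is upright at (0.6987,-0.031) against an expected x of 0.698. In the top view it touches the front board at (383,190). I'll retreat and go to the empty bottle.

```bash
python3 - <<'E'
from h import *
p=dirv(8);t=np.array(env.get_state()['tcp_pos'])
env.movel(t-np.r_[.012*p,0],velocity=.03)
env.movel(t-np.r_[.085*p,0],velocity=.15)
s=env.get_state();print(s['time'],s['tcp_pos'])
d=(SP-EB);p2=d/np.linalg.norm(d);Q2=tool(p2,A40,1)
for nm,pos,q in (('a',[.50,.06,.33],tool(dirv(-55),A40,1)),('b',[.466,.41,.40],Q2),('c',pose(EB,-.02,p2,.2),Q2),('d',pose(EB,-.02,p2),Q2),('e',pose(SP,0,p2),Q2)):
    j=kin.inverse_kinematics(np.array(pos),q);print(nm,np.round(pos,3),None if j is None else np.round(j,2))
print(np.round(s['qpos'],2))
E
```

```text
23.4417 [ 0.54073757 -0.05369559  0.06695387]
a [0.5  0.06 0.33] [-0.18  0.18 -0.45  2.08  0.89  1.11 -0.51]
b [0.466 0.41  0.4  ] [-0.71  0.59 -0.44  1.33  0.56  1.91 -1.1 ]
c [0.465 0.392 0.2  ] [-0.69  0.75 -0.43  1.53  0.61  1.6  -1.26]
d [0.465 0.392 0.072] [-0.66  0.93 -0.47  1.55  0.71  1.48 -1.38]
e [ 0.492 -0.153  0.072] [ 0.14  0.68 -0.35  2.14  1.25  0.98 -1.18]
[ 0.55  0.68 -0.59  2.34  2.82  0.49 -0.9 ]
```

```bash
python3 - <<'E'
from h import *
t=np.array(env.get_state()['tcp_pos'])
env.movel(t+[0,0,.06],velocity=.2)
env.reach([.50,.06,.33],tool(dirv(-55),A40,1))
d=(SP-EB);p2=d/np.linalg.norm(d);Q2=tool(p2,A40,1)
env.reach([.466,.41,.38],tool(p2,np.radians(25),1))
env.reach(pose(EB,-.025,p2,.2),Q2)
env.movel(pose(EB,-.025,p2),velocity=.15)
s=env.get_state();print(s['time'],s['tcp_pos'],s['force'],np.round(s['qpos'],2))
look('10')
E
```

```text
28.65 [0.46554115 0.39800096 0.07253835] [ 0.02831496 -0.25190304 -0.36870078] [-0.75  0.91 -0.34  1.54  0.63  1.43 -1.33]
```

View pics/scene10.png

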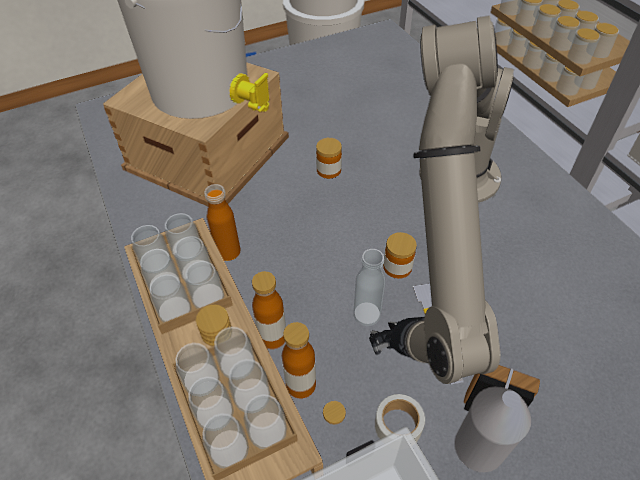

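View pics/top10.png

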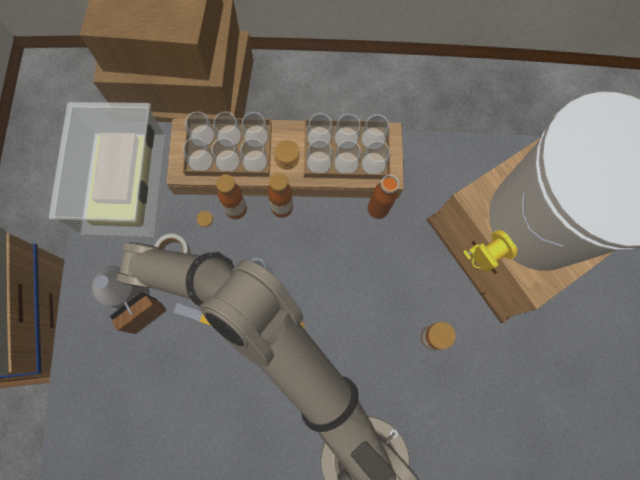

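The fingers are behind the empty bottle (scene (385,340)), and the full bottle stands against the shelf at (222,225) scene / (382,200) top. Now the first part of the long push.

```bash
python3 - <<'E'
from h import *
d=(SP-EB);L=np.linalg.norm(d);p2=d/L
env.movel(pose(EB,-.02,p2,.0695),velocity=.03)
r=env.movel(pose(EB,.06,p2,.069),velocity=.06,stop_force=15);s=env.get_state();print(r,s['force'],s['tcp_pos'])
o=look('11',('scene',))
E
```

```text
False [0.02134036 1.46486893 0.67975001] [0.46928309 0.31261751 0.06901233]
```

View pics/scene11.png

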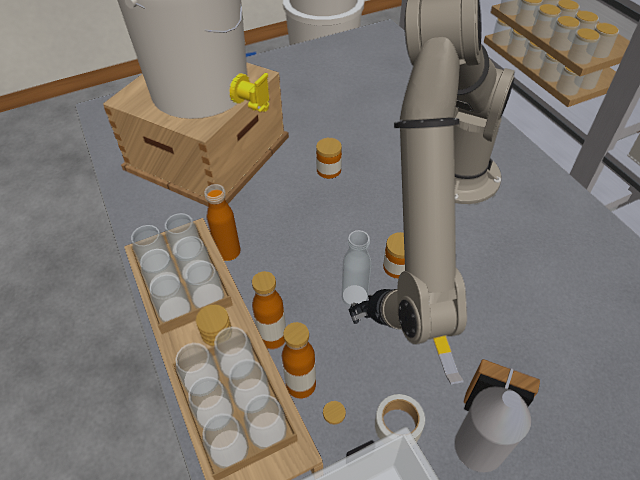

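The empty bottle slides upright in the cradle (base (354,295)), and jar_a is untouched. Continuing.

```bash
python3 - <<'E'
from h import *
d=(SP-EB);L=np.linalg.norm(d);p2=d/L
r=env.movel(pose(EB,L*.55,p2,.0687),velocity=.07,stop_force=15);s=env.get_state();print(r,s['force'],s['tcp_pos'],s['time'])
if not r:
    r=env.movel(pose(EB,L-.05,p2,.0685),velocity=.06,stop_force=15);s=env.get_state();print(r,s['force'],s['tcp_pos'],s['time'])
o=look('12')
E
```

```text
False [0.60720434 5.41682456 3.63611483] [0.48029843 0.08365163 0.06870206] 34.0417
False [-0.49603918  5.38012432  4.57719473] [ 0.48901806 -0.10273404  0.06848252] 37.3
```

View pics/scene12.png

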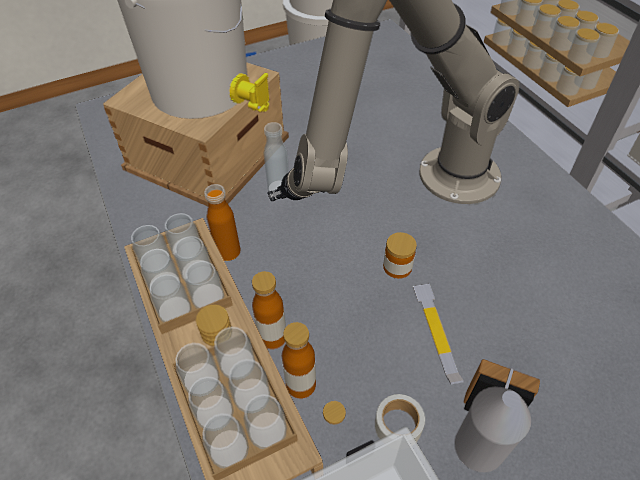

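View pics/top12.png

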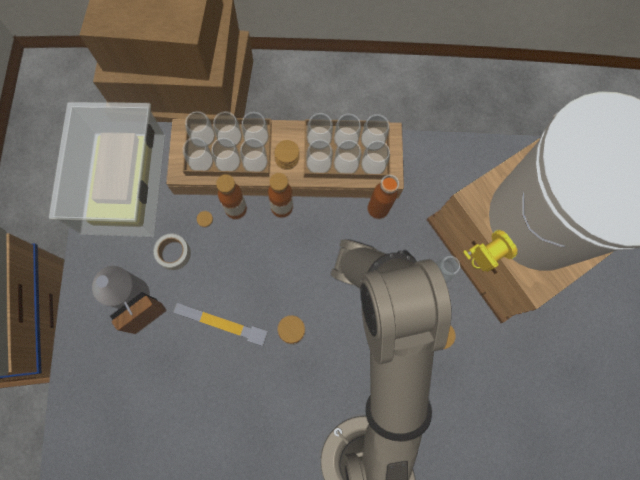

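The empty bottle is just short of the gate, with its mouth at (451,266) top and (274,130) scene. I'll crop in and measure the mouth.

```bash
python3 - <<'E'
from h import *
im=cv2.imread('pics/top12.png');a=cv2.resize(im[225:305,430:530],None,fx=7,fy=7,interpolation=cv2.INTER_CUBIC);cv2.imwrite('pics/t12.png',a)
im=cv2.imread('pics/scene12.png');a=cv2.resize(im[60:210,220:320],None,fx=4,fy=4,interpolation=cv2.INTER_CUBIC);cv2.imwrite('pics/s12.png',a)
E
```

```text
(no output)
```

View pics/t12.png

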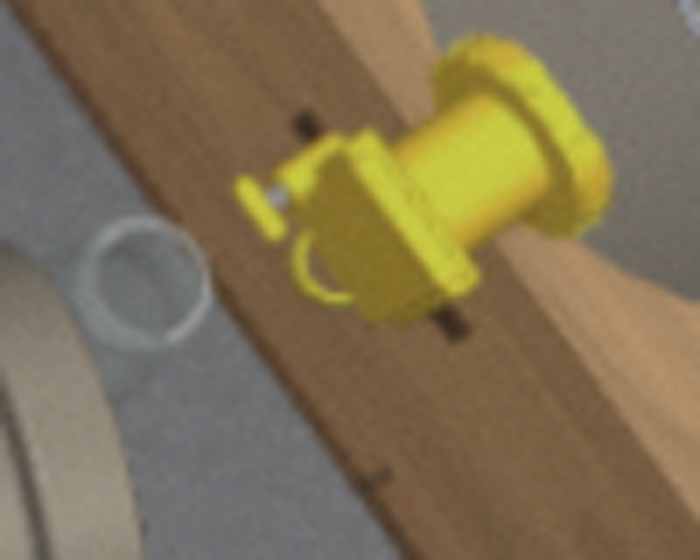

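View pics/s12.png

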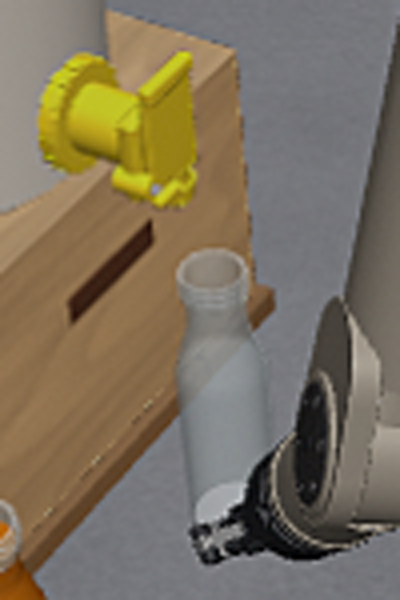

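```bash
python3 - <<'E'
from h import *
ct=calibration('top');cs=calibration('scene')
print('top mouth',plane(ct,[(451,265.3)],.22)[0],'scene mouth',plane(cs,[(220+212/4,60+270/4)],.22)[0])
print('exp', np.array([.48902,-.10273])+.0766*(SP-EB)/np.linalg.norm(SP-EB))
for z in(.243,.25): print('lip top',plane(ct,[(478.6,261.9)],z)[0], 'lip scene',plane(cs,[(220+172/4,60+190/4)],z)[0])
im=cv2.imread('pics/top12.png');cv2.imwrite('pics/t12b.png',cv2.resize(im[240:280,460:505],None,fx=15,fy=15,interpolation=cv2.INTER_LANCZOS4))
im=cv2.imread('pics/scene12.png');cv2.imwrite('pics/s12b.png',cv2.resize(im[65:120,225:275],None,fx=10,fy=10,interpolation=cv2.INTER_LANCZOS4))
E
```

```text
top mouth [ 0.49129524 -0.17879657  0.22      ] scene mouth [ 0.49203868 -0.1781045   0.22      ]
exp [ 0.49268909 -0.17924208]
lip top [ 0.49709811 -0.23963948  0.243     ] lip scene [ 0.49318631 -0.23693217  0.243     ]
lip top [ 0.49560651 -0.23727625  0.25      ] lip scene [ 0.49617081 -0.22780756  0.25      ]
```

View pics/t12b.png

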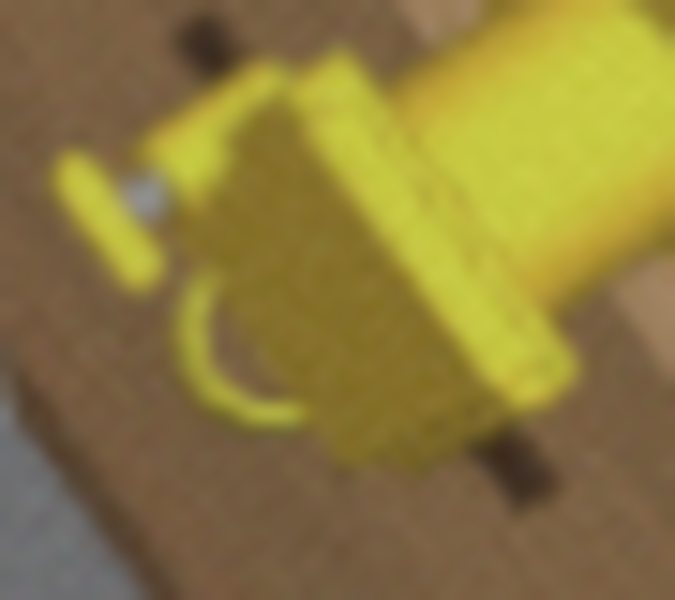

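View pics/s12b.png

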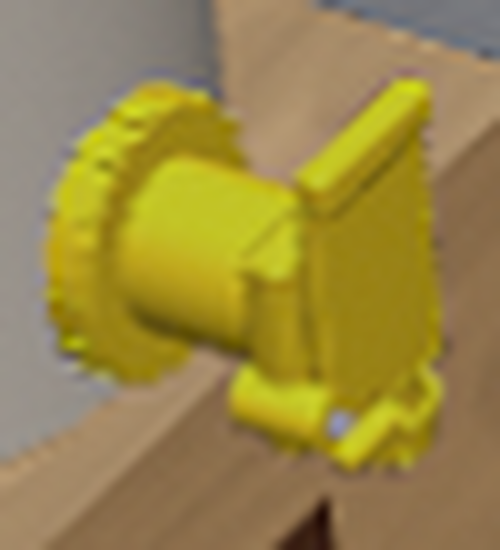

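Spout lip: the ring arc is centred near (477.5,262) in the top view. At z=0.243 that gives about (0.497,-0.237), which agrees with the box-derived (0.4955,-0.2345). The mouth is at (0.4917,-0.1787) in both views, so the bottle has about 58 mm to go.

```bash
python3 - <<'E'
from h import *
t=np.array(env.get_state()['tcp_pos'])
r=env.movel(t+[.0045,-.0565,-.0003],velocity=.04,stop_force=15);s=env.get_state();print(r,s['force'],s['tcp_pos'],s['time'],np.round(s['qpos'],2))
o=look('13')
im=o['top'][0];cv2.imwrite('pics/t13.png',cv2.resize(im[225:305,430:530],None,fx=7,fy=7,interpolation=cv2.INTER_CUBIC))
im=o['scene'][0];cv2.imwrite('pics/s13.png',cv2.resize(im[60:210,200:330],None,fx=4,fy=4,interpolation=cv2.INTER_CUBIC))
E
```

```text
False [-0.78100375  5.28627699  5.42798177] [ 0.49333123 -0.15893017  0.06818087] 38.9583 [-0.11  0.67 -0.04  2.16  1.16  0.8  -1.13]
```

View pics/t13.png

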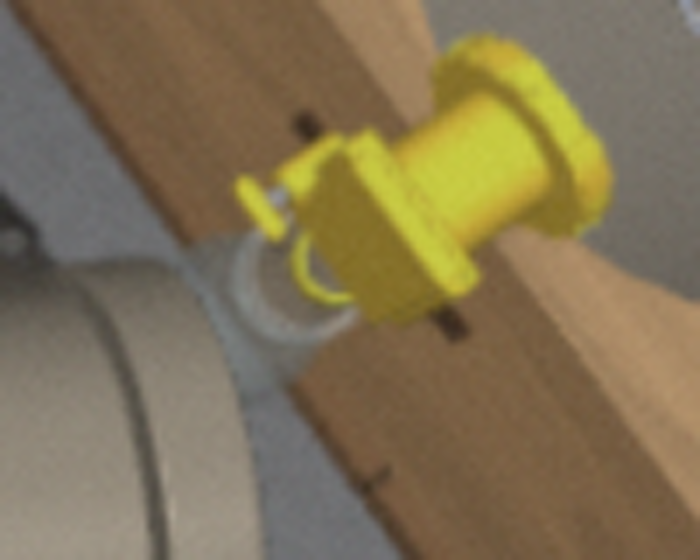

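View pics/s13.png

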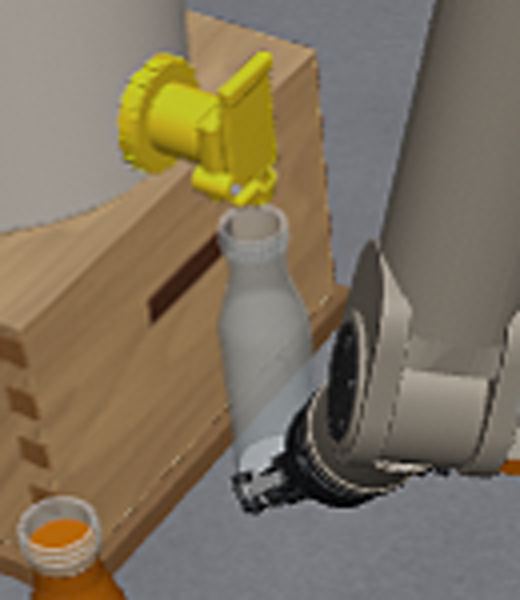

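View pics/top13.png

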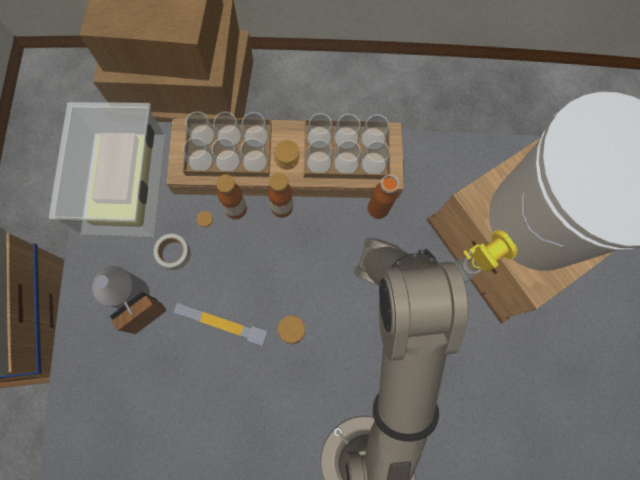

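```bash
python3 - <<'E'
from h import *
ct=calibration('top');cs=calibration('scene')
print('top',plane(ct,[(430+299/7-.4,225+277/7-.4)],.22)[0],'lip top',plane(ct,[(477.5,262)],.243)[0])
print('scene',plane(cs,[(200+253.5/4,60+230/4)],.22)[0])
print('pred from tcp', np.array([.4933,-.1589])+[.0032,-.0764])
for p,n in (('pics/top13.png','t13b'),): 
    im=cv2.imread(p);cv2.imwrite(f'pics/{n}.png',cv2.resize(im[245:285,450:505],None,fx=14,fy=14,interpolation=cv2.INTER_LANCZOS4))
im=cv2.imread('pics/scene13.png');cv2.imwrite('pics/s13b.png',cv2.resize(im[90:140,235:290],None,fx=12,fy=12,interpolation=cv2.INTER_LANCZOS4))
E
```

```text
top [ 0.49583917 -0.23155935  0.22      ] lip top [ 0.49676445 -0.23694128  0.243     ]
scene [ 0.49843028 -0.22704583  0.22      ]
pred from tcp [ 0.4965 -0.2353]
```

View pics/t13b.png

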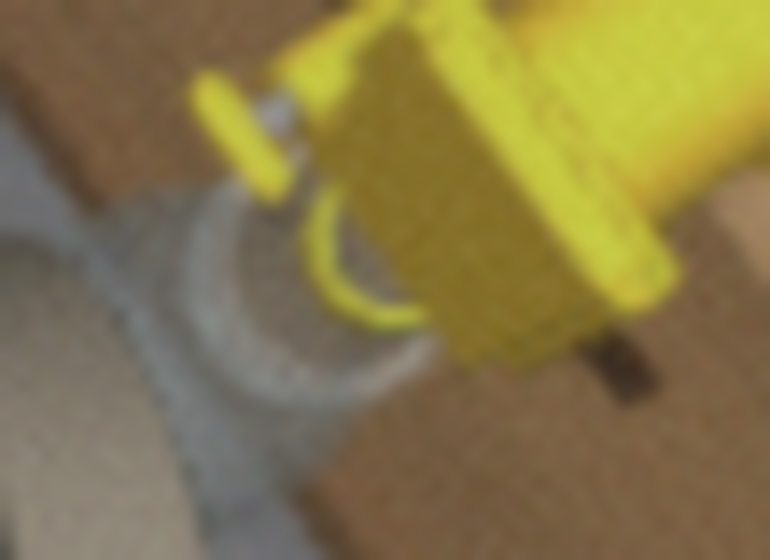

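View pics/s13b.png

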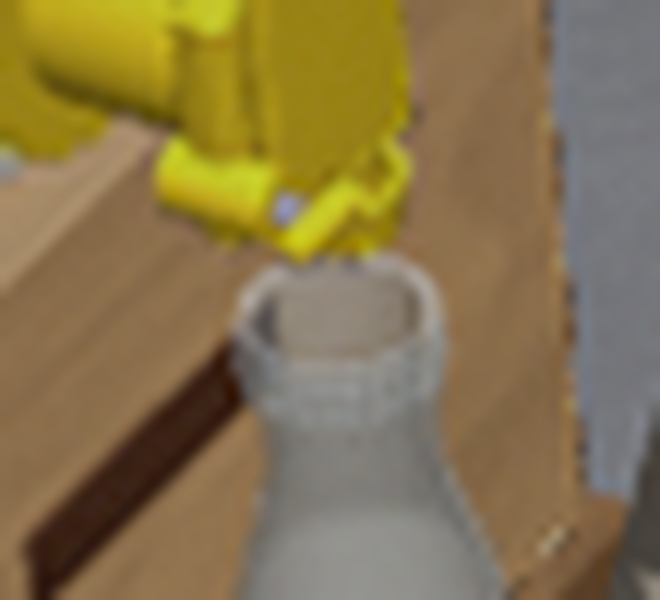

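Top view: the mouth centre is near (472.5,264), or about (0.496,-0.232). The scene crop ((263,115.6)) agrees. The spout estimates average (0.4965,-0.235 to -0.237), so I'll nudge it about 4 mm further and retreat.

```bash
python3 - <<'E'
from h import *
print(plane(calibration('scene'),[(262.9,115.6)],.22)[0])
t=np.array(env.get_state()['tcp_pos']);print(t)
env.movel(t+[.0002,-.0037,0],velocity=.02);s=env.get_state();print(s['tcp_pos'],s['force'])
t=np.array(s['tcp_pos'])
env.movel(t+[0,.015,0],velocity=.03)
env.movel(t+[-.012,.16,0],velocity=.15)
env.movel(t+[-.012,.18,.2],velocity=.2)
s=env.get_state();print(s['time'],s['tcp_pos'],np.round(s['qpos'],2))
o=look('14')
im=o['top'][0];cv2.imwrite('pics/t14b.png',cv2.resize(im[245:285,450:505],None,fx=14,fy=14,interpolation=cv2.INTER_LANCZOS4))
im=o['scene'][0];cv2.imwrite('pics/s14.png',cv2.resize(im[60:210,200:330],None,fx=4,fy=4,interpolation=cv2.INTER_CUBIC))
E
```

```text
[ 0.49654923 -0.23497384  0.22      ]
[ 0.49332126 -0.15891797  0.06817271]
[ 0.49334303 -0.16264452  0.06814122] [0.42181837 4.5525404  4.03003307]
42.3 [0.4808344  0.01693365 0.26709742] [-0.29  0.34 -0.24  2.03  0.73  1.26 -0.88]
```

View pics/t14b.png

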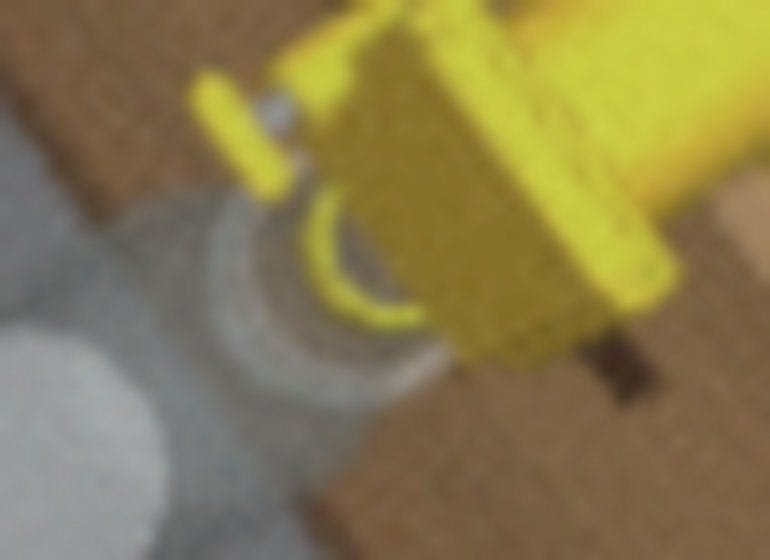

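View pics/s14.png

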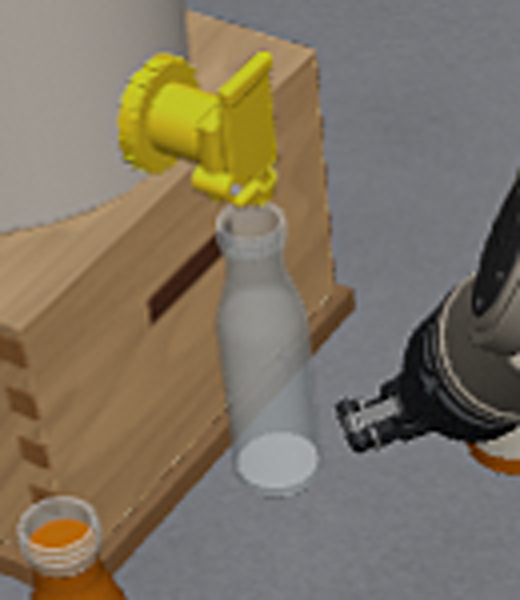

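View pics/top14.png

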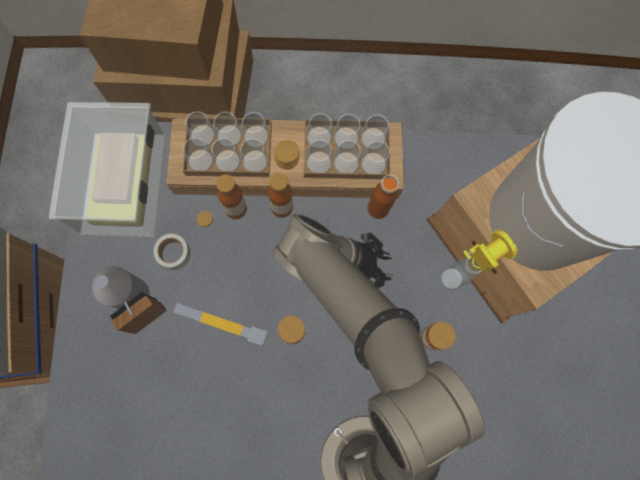

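View pics/scene14.png

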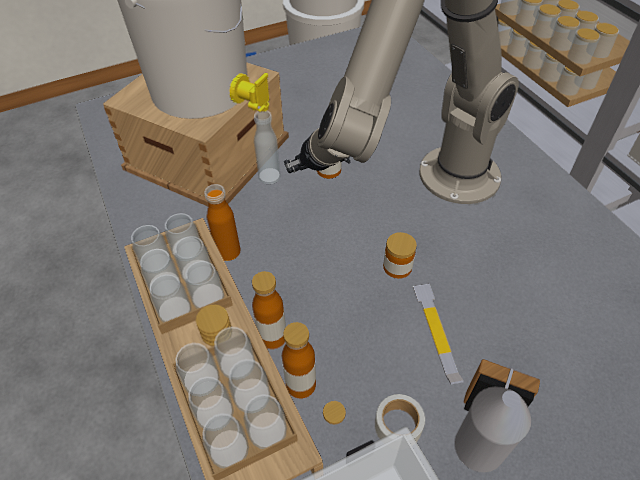

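The base disc is now visible at (453,279) top. I'll segment it for an independent measurement, and check the full bottle and the bystanders too.

```bash
python3 - <<'E'
from h import *
for n,(x0,x1,y0,y1) in (('top',(435,475,262,295)),('scene',(250,290,160,195))):
    im=cv2.imread(f'pics/{n}14.png');c=calibration(n)
    g=cv2.GaussianBlur(cv2.cvtColor(im,cv2.COLOR_BGR2GRAY),(3,3),0)[y0:y1,x0:x1]
    t,_=cv2.threshold(g,0,255,cv2.THRESH_OTSU);m=(g>max(t,135)).astype(np.uint8)
    cs_,_=cv2.findContours(m,0,2);k=max(cs_,key=cv2.contourArea);(ex,ey),ax,_=cv2.fitEllipse(k)
    print(n,t,(ex+x0,ey+y0),ax,plane(c,[(ex+x0,ey+y0)],.004)[0])
# top mouth: left 205, bottom 405, r 132/14
print('mouth',plane(calibration('top'),[(450+(205+132)/14-.5,245+(405-132)/14-.5)],.22)[0])
X=cloud(calibration('scene'),np.load('scene14.npy')).reshape(-1,3)
for z0 in(.06,.13):
    m=(np.hypot(X[:,0]-.697,X[:,1]+.032)<.04)&(abs(X[:,2]-z0)<.01);print(circ(X[m],.032))
a=cv2.imread('pics/top0.png').astype(int);b=cv2.imread('pics/top14.png').astype(int)
d=np.abs(a-b).max(2)
for nm,(u,v) in dict(capA=(230,195),capB=(279,195),jar=(291,329),jarb=(441,336),lid=(205,218),tape=(171,250),hive=(220,323)).items():print(nm,d[v-18:v+18,u-15:u+15].mean().round(1),end=' ')
E
```

```text
top 131.0 (451.4025363922119, 277.9518222808838) (18.921409606933594, 19.41094398498535) [ 0.49903465 -0.24000827  0.004     ]
scene 135.0 (269.4373474121094, 172.4727325439453) (17.705612182617188, 22.725025177001953) [ 0.4914096  -0.25066525  0.004     ]
mouth [ 0.49636773 -0.23469608  0.22      ]
(array([ 0.69853392, -0.03111925]), np.float64(0.0014061718570658286))
(array([ 0.69868716, -0.03126216]), np.float64(0.0012878789767654991))
capA 3.9 capB 3.9 jar 3.8 jarb 3.9 lid 3.7 tape 3.8 hive 3.9
```

```bash
python3 - <<'E'
from h import *
s=env.get_state();print(s['time'],s['force']);job.job_done()
E
```

```text
42.4 [0.22377776 0.26899091 0.30916269]
the job is handed in; nothing more can be done
```

I slid both bottles into place with the fingertips and handed the job in at 42.4 s. One thing went wrong on the way: the full bottle leaned for a moment.

- **Full bottle:** I pushed it in two stages to the shelf. It stands upright at (0.6986, -0.031), with the axis the same at 60 and 130 mm height. From my shelf measurement, its centre should be at x ≈ 0.698 when touching. The push force rose to about 15 N as it met the shelf.
- **The lean:** a small upward correction of mine lifted its rear edge, so it tilted about 6°, still standing. I lowered it straight back, saw it upright again and finished the push at a constant height. Whether any honey spilled can't be told for certain from the pictures; I saw none.
- **Empty bottle:** I then slid it standing in under the gate. Its mouth measures (0.496, -0.235). The spout measures about (0.4965, -0.2365), though separate estimates of its y ranged from -0.2305 to -0.238, so I expect it to be centred to within 3–5 mm.
- **Check that disagreed:** the bottle's base disc, taken at bench height, gave (0.499, -0.240) from the top camera and (0.491, -0.251) from the scene camera. The two agree at about (0.496, -0.2375) if the visible disc lies about 15 mm above the bench, which I did not confirm.
- **Everything else:** around the capped bottles, jars, lid, tape and hive tool, the first and last top pictures differ only by noise. The arm ended away from everything, with about 0.5 N reading on the tool.

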